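# Link up a battery pack and probe its links

### The job

Lay each bus link that is out on the bench flat across its own pair of cells on the battery pack, down between the ribs: red link at the red end, white in the middle, black at the black end. Once they are all on, take the contact readings link by link from the red end towards the black end: slide the pack along the bench, without lifting it, until the link's ringed spot is under the probe tip, and push the red knob down until the tip presses on the spot for about half a second. Finish with the pack, all its links still in place, slid back squarely inside the yellow outline, and leave the other things on the bench undisturbed.

Things in the scene. Friction and masses are not known exactly. Their poses are not given: they have to be found in the camera images.
- pack: battery pack, loose, 0.9 kg: grey carrier plate 180 (x) x 130 (y) x 8 mm with six upright 32 mm blue cells in three pairs. A pair's two cells lie 20 mm either side of its centre along pack x; the pairs lie 40 mm apart along pack y, red end plate at +y, black one at -y. Origin: underside, below the middle of the six cells; x points away from the orange grip; plate from x = -135 to +45 mm
- pack_grip (a point): point in the upright orange grip fin of the pack, 110 mm from the pack's origin towards pack -x: fin 44 mm long (pack x), 16 mm thick (pack y), from the plate (z 8 mm) up to z = 55 mm; the point is at z = 45 mm, a fitting TCP place for fingers closing along pack y
- pair_red (a point): centre of the pair of cells at the red end, at cell-top height, 78 mm above the bench; axes as the pack's. Black ribs and rims rise 4 mm above the cell tops and leave over each pair a channel 76 (pack x) x 30 (pack y) mm for a link
- pair_white (a point): centre of the middle pair of cells, at cell-top height; axes as the pack's
- pair_black (a point): centre of the pair of cells at the black end, at cell-top height; axes as the pack's
- bay: yellow tape outline on the bench, flat, 204 x 154 mm inside its lines' middles, for the pack. Its origin and axes are where the pack's origin and axes belong
- probe: spring-loaded vertical probe of the blue stand: thin brass tip (6 mm across) below, red push knob (38 mm across) on top, one straight axis. It only moves up and down (45 mm) and springs back up; about 2 to 3 N at the knob hold it down at link height, more presses the tip on the link. Origin: bench point under the tip. Nothing stands on the bench under the stand's arm
- probe_tip (a point): tip of the probe: at rest 114 mm above the bench, 32 mm above a laid link's copper, 12 mm above its block. The stand's arm (34 mm wide, 155 to 181 mm above the bench, nose 19 mm beyond the probe axis) comes from a column whose front face is 117 mm behind the axis, on the side away from the robot
- probe_knob (a point): centre of the flat top of the red knob, straight above the tip, 235 mm above the bench at rest; press it down with the closed fingertips
- link_red: bus link for the pack's red end: copper bar 64 (x) x 20 (y) x 4 mm, with a red moulded block 16 (x) x 20 (y) x 20 mm on top of its middle (top 24 mm above the bar's underside), 55 g. Origin: centre of its underside; z up. Pick it by the block, fingers closing along link x, tips just above the bar. May be absent (None); may be laid either way round
- spot_red (a point): centre of the test spot of the red link, a white ring 13 mm across on the bar's upper face, 20 mm from the middle towards link +x; over the middle of a cell when the link is laid
- link_white: bus link for the middle pair: copper bar 64 (x) x 20 (y) x 4 mm, with a white moulded block 16 (x) x 20 (y) x 20 mm on top of its middle (top 24 mm above the bar's underside), 55 g. Origin: centre of its underside; z up. Pick it by the block, fingers closing along link x, tips just above the bar. May be absent (None); may be laid either way round
- spot_white (a point): centre of the test spot of the white link, a white ring 13 mm across on the bar's upper face, 20 mm from the middle towards link +x; over the middle of a cell when the link is laid
- link_black: bus link for the pack's black end: copper bar 64 (x) x 20 (y) x 4 mm, with a black moulded block 16 (x) x 20 (y) x 20 mm on top of its middle (top 24 mm above the bar's underside), 55 g. Origin: centre of its underside; z up. Pick it by the block, fingers closing along link x, tips just above the bar. May be absent (None); may be laid either way round
- spot_black (a point): centre of the test spot of the black link, a white ring 13 mm across on the bar's upper face, 20 mm from the middle towards link +x; over the middle of a cell when the link is laid
- sla_battery: black sealed lead-acid battery, 65 x 151 x 94 mm, bystander; origin: centre of its underside
- spare_cell0: upright blue cell, 32 mm across, 70 mm tall, bystander; origin: centre of its underside
- spare_cell1: upright dark blue cell, 32 mm across, 70 mm tall, bystander; origin: centre of its underside
- tape_roll: amber tape roll lying flat, 76 mm across, 19 mm tall, bystander; origin: centre of its underside
- screwdriver: screwdriver lying flat, about 200 mm long, bystander; origin: under its middle, x along it to the tip
- brush: small brush lying flat, about 200 mm long, bystander; origin: under its middle, x along it to the tip
- meter: yellow multimeter lying flat, 150 x 75 x 40 mm, bystander; origin: centre of its underside
Not all that is in view belongs to the job. What is shaped like the link_black but purple is not meant.

How it is judged (in metres and radians):
On the way, in this order (a step that is already met when the one before it is completed fails the run):
1. every link present lies across its own pair of cells (x of link_red in the frame of pair_red between -0.01 and 0.01 m and y of link_red in the frame of pair_red between -0.008 and 0.008 m and z of link_red in the frame of pair_red between -0.003 and 0.003 m and angle between the x axis of each of link_red, link_white, link_black and the x axis of pack, either way round below 0.2 rad and angle between each of link_red, link_white, link_black's own z axis and vertical below 0.08 rad and x of link_white in the frame of pair_white between -0.01 and 0.01 m and y of link_white in the frame of pair_white between -0.008 and 0.008 m and z of link_white in the frame of pair_white between -0.003 and 0.003 m and x of link_black in the frame of pair_black between -0.01 and 0.01 m and y of link_black in the frame of pair_black between -0.008 and 0.008 m and z of link_black in the frame of pair_black between -0.003 and 0.003 m), for 0.3 s.
2. the probe tip bears on the ringed spot of the red link, which lies on its pair (contact force between probe and link_red above 1.5 N and horizontal distance between probe_tip and spot_red below 0.0055 m and x of link_red in the frame of pair_red between -0.01 and 0.01 m and y of link_red in the frame of pair_red between -0.008 and 0.008 m and z of link_red in the frame of pair_red between -0.003 and 0.003 m and angle between the x axis of link_red and the x axis of pack, either way round below 0.2 rad and angle between link_red's own z axis and vertical below 0.08 rad), for 0.2 s.
3. the probe tip bears on the ringed spot of the white link, which lies on its pair (contact force between probe and link_white above 1.5 N and horizontal distance between probe_tip and spot_white below 0.0055 m and x of link_white in the frame of pair_white between -0.01 and 0.01 m and y of link_white in the frame of pair_white between -0.008 and 0.008 m and z of link_white in the frame of pair_white between -0.003 and 0.003 m and angle between the x axis of link_white and the x axis of pack, either way round below 0.2 rad and angle between link_white's own z axis and vertical below 0.08 rad), for 0.2 s.
4. the probe tip bears on the ringed spot of the black link, which lies on its pair (contact force between probe and link_black above 1.5 N and horizontal distance between probe_tip and spot_black below 0.0055 m and x of link_black in the frame of pair_black between -0.01 and 0.01 m and y of link_black in the frame of pair_black between -0.008 and 0.008 m and z of link_black in the frame of pair_black between -0.003 and 0.003 m and angle between the x axis of link_black and the x axis of pack, either way round below 0.2 rad and angle between link_black's own z axis and vertical below 0.08 rad), for 0.2 s.
At the end, for the whole second after the job is handed in: Every link present lies flat on its own pair (within 10 mm along and 8 mm across of the pair's centre, within 3 mm of cell-top height, turned under 0.2 rad), the pack stands flat on the bench within 20 mm and 0.15 rad of the yellow outline's place, and all is at rest (all of step 1 and horizontal distance between pack and bay below 0.02 m and angle between the x axis of pack and the x axis of bay, either way round below 0.15 rad and angle between pack's own z axis and vertical below 0.05 rad and height (world z) of pack below 0.006 m and linear speed of each of pack, link_red, link_white, link_black below 0.02 m/s); the robot touches nothing.
It fails at once if the pack is lifted off the bench instead of slid (height (world z) of pack above 0.03 m).
It fails at once if the pack is tipped (angle between pack's own z axis and vertical above 0.35 rad).
It fails at once if a bystander is disturbed (moved over 30 mm) (distance of any of sla_battery, spare_cell0, spare_cell1, tape_roll, screwdriver, brush, meter from where it was at the start of the episode above 0.03 m).
Of link_red, link_white, link_black only 2 to 3 are there at a start; the rules pass over those that are not, and their reading is None.
At some moment in a run one of pack, link_red, link_white, link_black may be knocked a few centimetres aside while the robot is not near it.
Once in a run the grip may slacken for a moment while it holds something.
It also fails if it takes over 210 s, if anything falls off the work surface, if the arm or the gripper's body presses on something with over 40 N, if the wrist force passes 120 N, or if a joint passes its speed limit or range.

### The arm

A 7-joint arm with a two-finger parallel gripper is mounted at the origin on the work surface. World frame = base frame: x ahead of the robot, y to its left, z up, the work surface at z = 0. Lengths are in m, angles in degrees, forces in N, time in s.
With the tool pointing down it reaches from about 0.425 to 0.875 m from the base axis. Payload 4.7 kg.
Tool frame: the origin (TCP) lies between the finger pads, 19 mm behind the fingertips; this is the grasp point; z points along the fingers, y is the line along which they close (so a half turn about z gives the same grasp; the last joint's range is limited). The gripper opens to 87 mm and grips with 3 to 60 N. Pads are 19 mm wide; open, the fingers measure 117 mm over their backs; the gripper's body (75 mm by 190 mm) begins 51 mm behind the grasp point.
Start: joints at [64.005, 18.392, -4.016, 83.108, 1.295, 78.541, -3.26], TCP at [0.293, -0.58, 0.241] pointing down, gripper open.
Joint ranges: [-163.93, 163.93], [-17.29, 119.83], [-79.2, 71.16], [3.27, 140.29], [-89.18, 269.18], [5.43, 117.66], [-154.24, 154.24]. Speed limits (degrees/s): [147.25, 147.25, 180, 180, 180, 180, 180].

### API

Orientations are given as [roll, pitch, yaw] about the fixed x, y, z axes, in that order (R = Rz(yaw) Ry(pitch) Rx(roll)).
In Python, from cell import env gives the robot as it stands. The module is installed in compiled form; this text tells all that it offers.
- The arm moves only by the tool send_rows, never from a script. Its arguments are lists of equal length, an entry for each row: "xyz": the shift along the tool's x, y, z in m, a list of three; "rotation": the turn, a rotation vector about the tool's x, y, z in rad, a list of three; "jaw": the opening, from 0 (shut) to 1 (fully open). A call has 1 to 20 rows; each row shifts and turns the commanded pose from where the row before left it, along the tool's axes as they then stand; what a row does not reach is not made up. A row lasts 1/10 s, in which the tool goes at most 50 mm and 8.59 degrees, less where a joint would pass 70% of its speed; a pose out of reach is approached as far as the arm can. A call is refused whole if a number of a shift passes 0.05 or a number of a turn 0.15, either way. A call with a gripper value outside its range is refused whole. The fingers move at their own pace and stop on an object; "newtons" is the grip in N (left out, the last holds). Time passes only in rows, so rows that do not move let the fingers close. It gives the time, the measured TCP pose, the force, the opening and the grip force at its end, in the units of the state.
- env.get_obs(): the state, without advancing time (a new reading comes with each control period).
- env.read_camera(name): name is "scene" or "top"; returns a dict with "image" (400x640x3 uint8, blue, green, red), "fx", "fy", "cx", "cy" (pixels), "R" (3x3) and "t" (3): a world point X has camera coordinates R X + t. Camera axes: x right, y down, z forward; pixel columns grow to the right and rows downward; lengths in m; the calibration is good to about 2 mm. A picture is of the moment at which its call begins. There is no depth.
- env.sign_off(): hands the job in; it is judged then, once.
The state is a dict: "time_s": time; "qpos": joint angles; "joint_velocities": joint speeds; "effort": joint torques, N m; "tool_pos": TCP position; "tool_rot": TCP orientation; "force": force on the tool from outside, world axes, zero at the start; "wrist_torque": the same for the moment, N m; "grip_width": finger opening in m; "grasp_force": force on a finger pad.
Only numpy, scipy, OpenCV 4.12 (cv2) and the standard library are available. Lean on these libraries where they do the work, as an engineer would, in place of code of your own. Each camera call takes 0.05 s, during which the arm holds its last target. There are 200 camera calls.

## Working session

There is one attempt and no reset: what is moved stays moved. The work goes in short steps, Python scripts to look and compute and a tool call to move; the robot and the scene stay as the last step left them, time stands still between calls to the robot, and variables do not carry over. Pictures are saved under pics/ and viewed, at most 14 in all, crops included, and the job is handed in when it is done.

Besides the shell and the picture viewer there is one more tool, called after "Call:" as name(argument=value, ...) on one line, values as JSON. send_rows: Moves the arm, as the interface text tells. Its arguments: {"type":"object","properties":{"xyz":{"type":"array"},"rotation":{"type":"array"},"jaw":{"type":"array"},"newtons":{"type":"number"}},"required":["xyz","rotation","jaw"]}

```bash
mkdir -p pics
python3 - <<'E'
from cell import env
import cv2
o=env.get_obs(); print({k:o[k] for k in ('time_s','tool_pos','tool_rot','grip_width')})
for n in ("scene","top"):
    c=env.read_camera(n); cv2.imwrite(f"pics/{n}0.png",c["image"]); print(n,c["fx"],c["cx"],c["cy"],c["R"],c["t"])
E
```

```text
{'time_s': 0.0, 'tool_pos': array([ 0.29282802, -0.57972666,  0.24019262]), 'tool_rot': array([-1.79893608e+02,  7.42057699e-03,  2.68053028e+01]), 'grip_width': 0.08710209833072316}
scene 378.52117307247096 321.0609062819121 195.678238259823 [[-0.05171559  0.99861358 -0.00981912]
 [ 0.54213447  0.01981564 -0.84005806]
 [-0.83869882 -0.04876738 -0.54240763]] [ 0.00905862 -0.14831079  1.56448119]
top 417.3826826734592 325.4537453624887 194.7065849587161 [[-0.02551589 -0.99965474 -0.00627267]
 [-0.99648825  0.02593463 -0.07961505]
 [ 0.07975024  0.0042192  -0.99680595]] [0.04199191 0.53661144 1.61948895]
```

View pics/scene0.png

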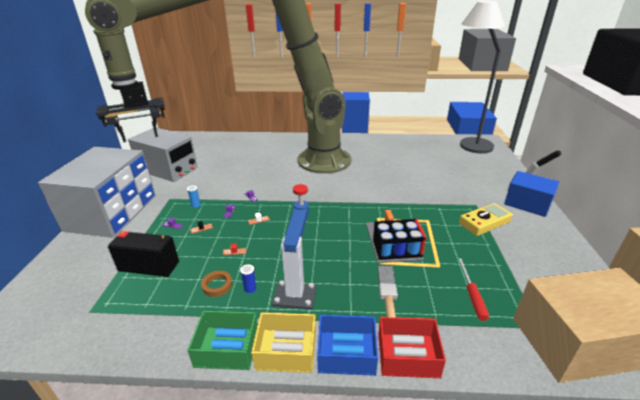

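View pics/top0.png

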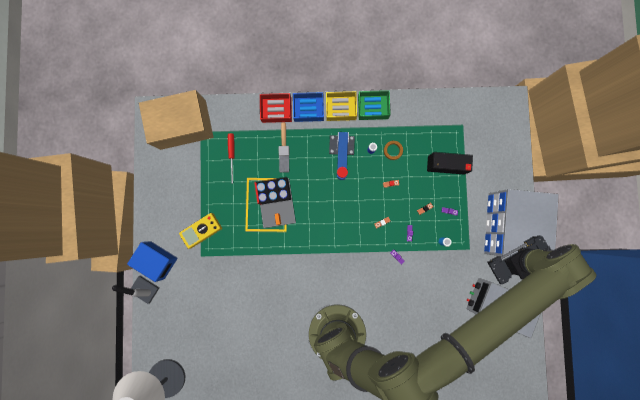

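```bash
cat > h.py <<'E'
import numpy as np, cv2
from cell import env
def cam(n):
    c=env.read_camera(n); c["K"]=np.array([[c["fx"],0,c["cx"]],[0,c["fy"],c["cy"]],[0,0,1]]); return c
def ray(c,uv,z):
    C=-c["R"].T@c["t"]; d=c["R"].T@np.linalg.inv(c["K"])@np.array([uv[0],uv[1],1.]); return C+d*(z-C[2])/d[2]
def proj(c,X):
    p=c["K"]@(c["R"]@np.asarray(X,float)+c["t"]); return p[:2]/p[2]
def hsvmask(c,lo,hi): return cv2.inRange(cv2.cvtColor(c["image"],cv2.COLOR_BGR2HSV),np.array(lo),np.array(hi))
def blobs(m,amin=10):
    n,l,s,ce=cv2.connectedComponentsWithStats(m); return [(s[i,4],ce[i].round(1),s[i,:4]) for i in range(1,n) if s[i,4]>=amin]
def crop(c,x,y,w,h,k,name):
    cv2.imwrite("pics/"+name,cv2.resize(c["image"][y:y+h,x:x+w],None,fx=k,fy=k,interpolation=cv2.INTER_CUBIC))
E
python3 - <<'E'
from h import *
c=cam("top"); crop(c,230,165,70,75,8,"packcrop.png"); crop(c,365,170,100,75,8,"linkcrop.png")
print("C",-c["R"].T@c["t"])
E
```

```text
C [0.40664383 0.02122765 1.65730197]
```

View pics/packcrop.png

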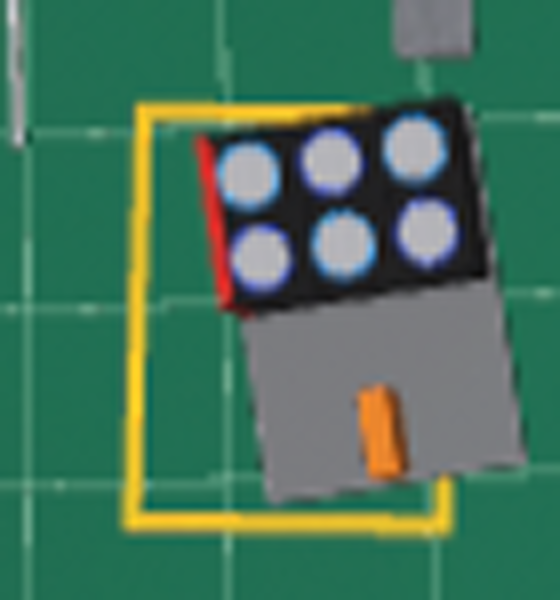

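View pics/linkcrop.png

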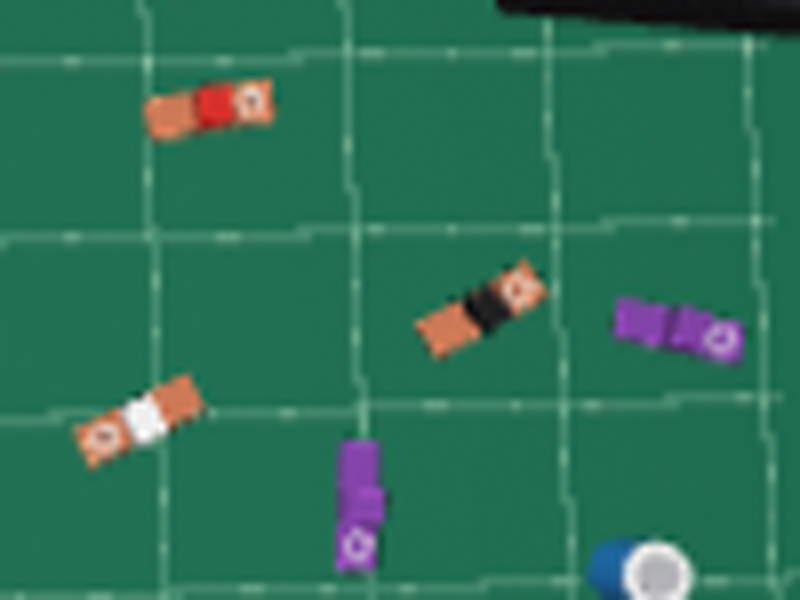

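```bash
cat >> h.py <<'E'
def up(c,k=8):
    d=dict(c); d["image"]=cv2.resize(c["image"],None,fx=k,fy=k,interpolation=cv2.INTER_CUBIC)
    K=c["K"].copy(); K[:2]*=k; K[:2,2]+=(k-1)/2; d["K"]=K; return d
def win(m,x0,y0,x1,y1,k=8):
    o=np.zeros_like(m); o[y0*k:y1*k,x0*k:x1*k]=m[y0*k:y1*k,x0*k:x1*k]; return o
def pack_fit(pts,model):   # 2D rigid fit -> origin, yaw deg, residual
    pts=np.array(pts)[:,:2]; model=np.array(model,float); a=model.mean(0); b=pts.mean(0)
    U,_,Vt=np.linalg.svd((model-a).T@(pts-b)); R=(U@Vt).T
    if np.linalg.det(R)<0: U[:,1]*=-1; R=(U@Vt).T
    return b-R@a, np.degrees(np.arctan2(R[1,0],R[0,0])), np.linalg.norm((model-a)@R.T+b-pts,axis=1).max()
E
python3 - <<'E'
from h import *
c=cam("top"); u=up(c)
g=win(hsvmask(u,(0,0,140),(180,45,255)),255,175,300,205)
b=[x for x in blobs(g,1500) ]
print([(x[0],x[1]) for x in b])
for x in b: print(ray(u,x[1],.078).round(4))
def comp(name,lo,hi,box,z,amin=300):
    for a,ce,s in blobs(win(hsvmask(u,lo,hi),*box),amin): print(name,a,ce/8,ray(u,ce,z).round(4))
comp("grip",(5,150,150),(16,255,255),(265,205,295,230),.055)
comp("knob",(0,150,120),(4,255,255),(330,160,355,185),.235)
comp("redblk",(0,170,120),(4,255,255),(380,175,402,192),.024)
comp("whiteblk",(0,0,190),(180,40,255),(378,215,388,230),.024)
comp("blackblk",(0,0,0),(180,255,70),(415,200,437,217),.024)
for n,box in (("red",(380,175,402,192)),("white",(372,214,393,232)),("black",(415,200,437,217))):
    m=win(hsvmask(u,(4,60,120),(16,190,255)),*box)
    P=np.argwhere(m)[:,::-1].astype(float); r=cv2.minAreaRect(P.astype(np.float32))
    W=np.array([ray(u,p,.004)[:2] for p in cv2.boxPoints(r)])
    e=W[1]-W[0],W[2]-W[1]; L=max(e,key=np.linalg.norm)
    print(n,"rect ctr",W.mean(0).round(4),"sides",[np.linalg.norm(v).round(4) for v in e],"yaw",np.degrees(np.arctan2(L[1],L[0])).round(1))
y=win(hsvmask(u,(20,130,120),(32,255,255)),240,175,300,238)
P=np.argwhere(y)[:,::-1].astype(np.float32); r=cv2.minAreaRect(P); W=np.array([ray(u,p,0)[:2] for p in cv2.boxPoints(r)]); print("bay",W.round(4),W.mean(0),[np.linalg.norm(W[i]-W[i-1]).round(4) for i in range(2)])
s=cam("scene"); us=up(s)
for a,ce,q in blobs(win(hsvmask(us,(0,150,100),(5,255,255)),285,178,315,198),200): print("scene knob",a,ce/8,q/8,ray(us,ce,.23))
E
```

```text
[(np.int32(1989), array([2253.7, 1467.7])), (np.int32(1962), array([2171.4, 1481.2])), (np.int32(1832), array([2087.9, 1495.3])), (np.int32(1953), array([2266.6, 1550.8])), (np.int32(1895), array([2183.4, 1563.5])), (np.int32(1943), array([2101.4, 1576.6]))]
[0.582  0.1949 0.078 ]
[0.5765 0.2342 0.078 ]
[0.5708 0.274  0.078 ]
[0.5421 0.1895 0.078 ]
[0.5371 0.2291 0.078 ]
[0.5319 0.2681 0.078 ]
grip 2728 [277.3375 219.1875] [0.4472 0.2166 0.055 ]
knob 4755 [342.5   172.375] [ 0.5973 -0.0317  0.235 ]
redblk 1326 [391.7    183.3125] [ 0.5772 -0.2316  0.024 ]
whiteblk 1229 [382.9875 222.4875] [ 0.4245 -0.1918  0.024 ]
blackblk 1375 [425.75   208.6625] [ 0.4742 -0.3608  0.024 ]
red rect ctr [ 0.5786 -0.2325] sides [np.float64(0.0638), np.float64(0.0224)] yaw -81.9
white rect ctr [ 0.4247 -0.1921] sides [np.float64(0.0629), np.float64(0.0204)] yaw -65.0
black rect ctr [ 0.4745 -0.3631] sides [np.float64(0.0638), np.float64(0.0205)] yaw -61.9
bay [[0.4037 0.3508]
 [0.6174 0.346 ]
 [0.611  0.1819]
 [0.3976 0.1884]] [0.50741725 0.26677724] [np.float64(0.1625), np.float64(0.2137)]
scene knob 7165 [300.3625 189.5625] [293.5   184.625  13.875  10.25 ] [ 0.60106621 -0.02807402  0.23      ]
```

Call:
send_rows(xyz=[[0.0325,-0.0141,0],[0.0325,-0.0141,0],[0.0325,-0.0141,0],[0.0325,-0.0141,0],[0.0325,-0.0141,0],[0.0325,-0.0141,0],[0.0325,-0.0141,0],[0.0325,-0.0141,0.02],[0,0,0.04],[0,0,0.04],[0,0,0.04],[0,0,0.03],[0,0,0]], rotation=[[0,0,0],[0,0,0],[0,0,0],[0,0,0],[0,0,0],[0,0,0],[0,0,0],[0,0,-0.023],[0,0,0],[0,0,0],[0,0,0],[0,0,0],[0,0,0]], jaw=[1,1,1,1,1,1,1,1,1,1,1,1,1], newtons=25)

```text
time_s: 1.55
tool_pos: [0.471, -0.36, 0.0664]
tool_rot: [-179.5, 0.2, 28.1]
force: [-0.8, 0.1, -0.1]
grip_width: 0.0875
grasp_force: 0.0
```

```bash
cat >> h.py <<'E'
def plan(x,y,z,yaw):
    o=env.get_obs(); p=o["tool_pos"]; r=o["tool_rot"]; s=np.radians(r[2]); d=np.array([x,y])-p[:2]
    print("t",round(o["time_s"],1),"pos",p.round(4),"rot",r.round(2),"w",round(o["grip_width"],4),"gf",round(float(np.max(o["grasp_force"])),1),"F",np.round(o["force"],1),"q7",round(o["qpos"][6],1))
    dy=(yaw-r[2]+180)%360-180
    print("tool dx %.4f dy %.4f dz %.4f | rotz %.4f (alt %.4f)"%(d@[np.cos(s),np.sin(s)],d@[np.sin(s),-np.cos(s)],p[2]-z,-np.radians(dy),-np.radians(dy-np.sign(dy)*360)))
E
python3 -c "
from h import *
plan(.474,-.362,.025,28.1)
c=cam('top');crop(c,385,180,80,60,8,'a1.png')"
```

```text
t 1.6 pos [ 0.471  -0.36    0.0664] rot [-179.5     0.23   28.13] w 0.0875 gf 0.0 F [-0.8  0.1 -0.1] q7 -31.1
tool dx 0.0017 dy 0.0032 dz 0.0414 | rotz 0.0006 (alt -6.2826)
```

View pics/a1.png

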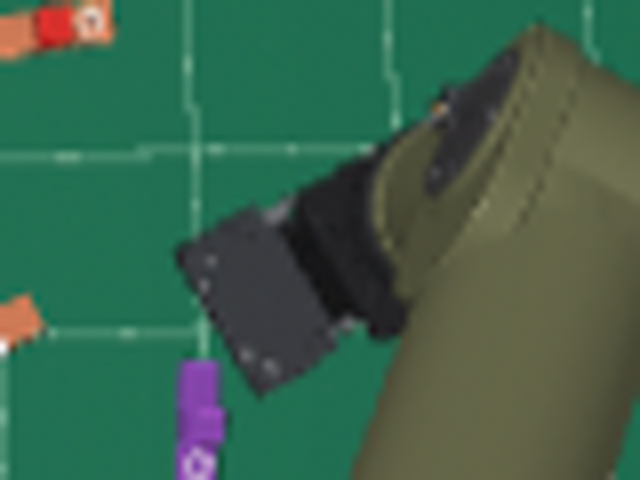

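Call:
send_rows(xyz=[[0.0017,0.0032,0.02],[0,0,0.0215],[0,0,0],[0,0,0],[0,0,0],[0,0,0],[0,0,0],[0,0,0],[0,0,-0.03],[0,0,-0.04],[0,0,-0.04],[0,0,-0.04],[0,0,-0.03],[0,0,0]], rotation=[[0,0,0],[0,0,0],[0,0,0],[0,0,0],[0,0,0],[0,0,0],[0,0,0],[0,0,0],[0,0,0],[0,0,0],[0,0,0],[0,0,0],[0,0,0],[0,0,0]], jaw=[1,1,1,0,0,0,0,0,0,0,0,0,0,0])

```text
time_s: 3.0
tool_pos: [0.4797, -0.3659, 0.2157]
tool_rot: [179.5, -0.2, 28.1]
force: [0.9, -0.1, 0.1]
grip_width: 0.0067
grasp_force: 0.0
```

```bash
cat >> h.py <<'E'
def pack(box=(225,150,420,235),z=.078):
    c=cam("top"); u=up(c); b=[x for x in blobs(win(hsvmask(u,(0,0,140),(180,45,255)),*box),1200) if x[0]<2600]
    return u,b
E
python3 - <<'E'
from h import *
W=[[.582,.1949],[.5765,.2342],[.5708,.274],[.5421,.1895],[.5371,.2291],[.5319,.2681]]
M=[[.02,-.04],[.02,0],[.02,.04],[-.02,-.04],[-.02,0],[-.02,.04]]
o,y,r=pack_fit(W,M); print(o,y,r)
R=lambda v:o+np.array([[np.cos(np.radians(y)),-np.sin(np.radians(y))],[np.sin(np.radians(y)),np.cos(np.radians(y))]])@v
for n,v in (("black",-.04),("white",0),("red",.04)): print(n,R([0,v]))
plan(*R([0,-.04]),.2,98)
E
```

```text
[0.55673333 0.23163333] 7.774600528386675 0.0006056842290688718
black [0.56214439 0.19200102]
white [0.55673333 0.23163333]
red [0.55132228 0.27126565]
t 3.0 pos [ 0.4797 -0.3659  0.2157] rot [179.48  -0.23  28.12] w 0.0067 gf 0.0 F [ 0.9 -0.1  0.1] q7 -29.7
tool dx 0.3356 dy -0.4532 dz 0.0157 | rotz -1.2197 (alt 5.0635)
```

```bash
python3 -c "
from h import *
plan(.474,-.362,.025,28.1)
c=cam('scene');crop(c,100,140,190,140,4,'a2.png')"
```

```text
t 3.0 pos [ 0.4797 -0.3659  0.2157] rot [179.48  -0.23  28.12] w 0.0067 gf 0.0 F [ 0.9 -0.1  0.1] q7 -29.7
tool dx -0.0032 dy -0.0061 dz 0.1907 | rotz 0.0003 (alt -6.2829)
```

View pics/a2.png

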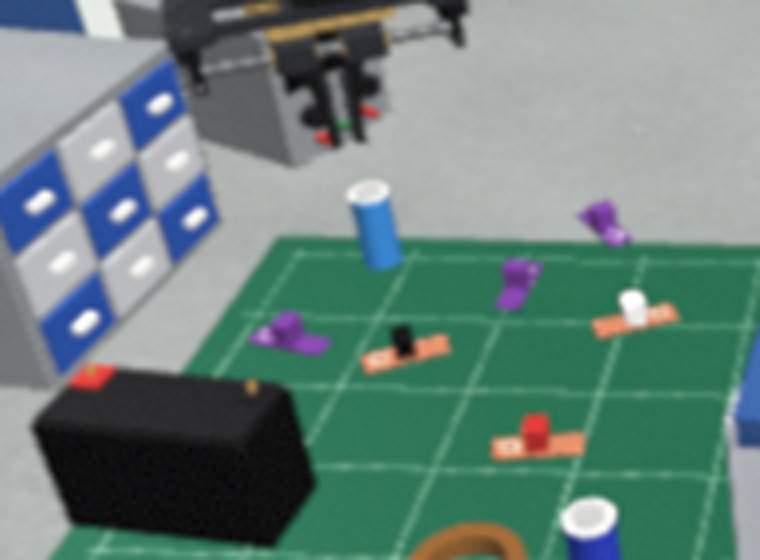

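Call:
send_rows(xyz=[[0,0,0],[0,0,0],[0,0,0],[0,0,0],[0,0,0]], rotation=[[0,0,0],[0,0,0],[0,0,0],[0,0,0],[0,0,0]], jaw=[0.6,0.6,0.6,0.6,0.6])

```text
time_s: 3.55
tool_pos: [0.4771, -0.3641, 0.2092]
tool_rot: [-180.0, 0.0, 28.1]
force: [-0.1, 0.0, -0.3]
grip_width: 0.0365
grasp_force: 0.0
```

```bash
python3 -c "
from h import *
plan(.474,-.362,.025,28.1)
u=up(cam('top'))
for a,ce,s in blobs(win(hsvmask(u,(0,0,0),(180,255,70)),415,200,437,217),300): print(a,ce/8,ray(u,ce,.024))
"
```

```text
t 3.5 pos [ 0.4771 -0.3641  0.2092] rot [-1.7995e+02  2.0000e-02  2.8130e+01] w 0.0365 gf 0.0 F [-0.1  0.  -0.3] q7 -29.7
tool dx -0.0017 dy -0.0034 dz 0.1842 | rotz 0.0005 (alt -6.2827)
16178 [428.7375 209.475 ] [ 0.47067869 -0.37231868  0.024     ]
```

Call:
send_rows(xyz=[[-0.0017,-0.0034,0.03],[0,0,0.04],[0,0,0.04],[0,0,0.04],[0,0,0.02],[0,0,0.01],[0,0,0.0045],[0,0,0],[0,0,0],[0,0,0],[0,0,0],[0,0,0],[0,0,0],[0,0,0],[0,0,0],[0,0,0]], rotation=[[0,0,0],[0,0,0],[0,0,0],[0,0,0],[0,0,0],[0,0,0],[0,0,0],[0,0,0],[0,0,0],[0,0,0],[0,0,0],[0,0,0],[0,0,0],[0,0,0],[0,0,0],[0,0,0]], jaw=[0.6,0.6,0.6,0.6,0.6,0.6,0.6,0.6,0.6,0.1,0.1,0.1,0.1,0.1,0.1,0.1])

```text
time_s: 5.2
tool_pos: [0.4742, -0.3621, 0.0253]
tool_rot: [180.0, 0.0, 28.1]
force: [-0.1, -0.4, 0.0]
grip_width: 0.0156
grasp_force: 25.0
```

Call:
send_rows(xyz=[[0,0,-0.02],[0,0,-0.045],[0,0,-0.05],[0,0,-0.05],[0,0,-0.05],[0,0,-0.04],[0.01,-0.013,0],[0.02,-0.0265,0],[0.028,-0.037,0],[0.028,-0.037,0],[0.028,-0.037,0],[0.028,-0.037,0],[0.028,-0.037,0],[0.028,-0.037,0],[0.028,-0.037,0],[0.028,-0.037,0],[0.028,-0.037,0],[0.028,-0.037,0],[0.0185,-0.0245,0],[0.01,-0.0134,0]], rotation=[[0,0,0],[0,0,0],[0,0,0],[0,0,0],[0,0,0],[0,0,0],[0,0,0],[0,0,0],[0,0,0],[0,0,0],[0,0,0],[0,0,0],[0,0,0],[0,0,0],[0,0,0],[0,0,0],[0,0,0],[0,0,0],[0,0,0],[0,0,0]], jaw=[0.1,0.1,0.1,0.1,0.1,0.1,0.1,0.1,0.1,0.1,0.1,0.1,0.1,0.1,0.1,0.1,0.1,0.1,0.1,0.1])

```text
time_s: 7.2
tool_pos: [0.5605, 0.1965, 0.2792]
tool_rot: [-179.9, 0.0, 28.4]
force: [-0.3, 0.9, -0.8]
grip_width: 0.0156
grasp_force: 25.0
```

Call:
send_rows(xyz=[[0,0,0],[0,0,0],[0,0,0],[0,0,0.02],[0,0,0.02],[0,0,0.02],[0,0,0.02],[0,0,0.02],[0,0,0],[0,0,0],[0,0,0]], rotation=[[0,0,-0.139],[0,0,-0.139],[0,0,-0.139],[0,0,-0.139],[0,0,-0.139],[0,0,-0.139],[0,0,-0.139],[0,0,-0.139],[0,0,-0.1],[0,0,0],[0,0,0]], jaw=[0.1,0.1,0.1,0.1,0.1,0.1,0.1,0.1,0.1,0.1,0.1])

```text
time_s: 8.3
tool_pos: [0.5616, 0.1922, 0.18]
tool_rot: [-180.0, -0.0, 97.4]
force: [-0.2, 0.1, 0.3]
grip_width: 0.0157
grasp_force: 25.0
```

```bash
python3 -c "
from h import *
plan(.5621,.1920,.105,97.8)
"
```

```text
t 8.3 pos [0.5616 0.1922 0.18  ] rot [-1.7998e+02 -1.0000e-02  9.7440e+01] w 0.0157 gf 25.0 F [-0.2  0.1  0.3] q7 -25.2
tool dx -0.0003 dy 0.0005 dz 0.0750 | rotz -0.0064 (alt 6.2768)
```

Call:
send_rows(xyz=[[0,0,0.025],[0,0,0.025],[0,0,0.013],[0,0,0.007],[0,0,0.004],[0,0,0.002],[0,0,0],[0,0,0],[0,0,0],[0,0,0],[0,0,0],[0,0,-0.02],[0,0,-0.04],[0,0,-0.05],[0,0,-0.05],[0,0,-0.02]], rotation=[[0,0,0],[0,0,0],[0,0,0],[0,0,0],[0,0,0],[0,0,0],[0,0,0],[0,0,0],[0,0,0],[0,0,0],[0,0,0],[0,0,0],[0,0,0],[0,0,0],[0,0,0],[0,0,0]], jaw=[0.1,0.1,0.1,0.1,0.1,0.1,0.1,0.4,0.4,0.4,0.4,0.4,0.6,0.6,0.6,0.6])

```text
time_s: 9.9
tool_pos: [0.5634, 0.1934, 0.2899]
tool_rot: [179.6, -0.1, 97.6]
force: [0.2, 0.3, -0.6]
grip_width: 0.0508
grasp_force: 0.0
```

```bash
python3 -c "
from h import *
plan(.5783,-.232,.285,8.1)
c=cam('scene');crop(c,360,195,80,75,6,'a3.png')
"
```

```text
t 9.9 pos [0.5634 0.1934 0.2899] rot [ 1.7957e+02 -6.0000e-02  9.7580e+01] w 0.0508 gf 0.0 F [ 0.2  0.3 -0.6] q7 -22.7
tool dx -0.4236 dy -0.0413 dz 0.0049 | rotz 1.5617 (alt -4.7215)
```

View pics/a3.png

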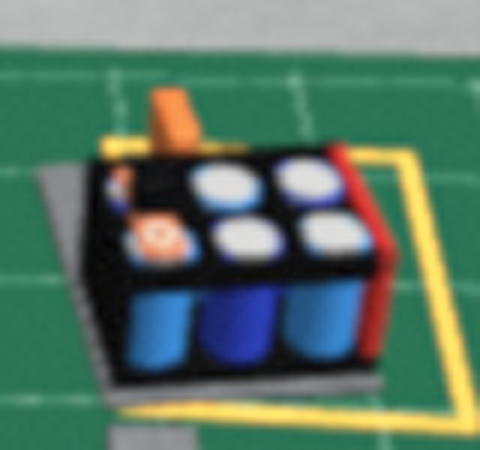

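Call:
send_rows(xyz=[[-0.012,-0.0012,0],[-0.025,-0.0023,0],[-0.039,-0.0037,0],[-0.042,-0.0039,0],[-0.042,-0.0039,0],[-0.042,-0.0039,0],[-0.042,-0.0039,0],[-0.042,-0.0039,0],[-0.042,-0.0039,0],[-0.042,-0.0039,0],[-0.03,-0.0028,0],[-0.0165,-0.0016,0],[-0.006,-0.0007,0],[0,0,0],[0,0,0],[0,0,0],[0,0,0],[0,0,0],[0,0,0.02],[0,0,0.02]], rotation=[[0,0,0],[0,0,0],[0,0,0],[0,0,0],[0,0,0],[0,0,0],[0,0,0],[0,0,0],[0,0,0],[0,0,0],[0,0,0],[0,0,0],[0,0,0],[0,0,0.142],[0,0,0.142],[0,0,0.142],[0,0,0.142],[0,0,0.142],[0,0,0.142],[0,0,0.142]], jaw=[0.6,0.6,0.6,0.6,0.6,0.6,0.6,0.6,0.6,0.6,0.6,0.6,0.6,0.6,0.6,0.6,0.6,0.6,0.6,0.6])

```text
time_s: 11.95
tool_pos: [0.5788, -0.2294, 0.2441]
tool_rot: [180.0, -0.1, 40.5]
force: [1.1, -0.0, 0.4]
grip_width: 0.052
grasp_force: 0.0
```

Call:
send_rows(xyz=[[0,0,0.03],[0,0,0.03],[0,0,0.03],[0,0,0.02],[0,0,0],[0,0,0]], rotation=[[0,0,0.142],[0,0,0.142],[0,0,0.142],[0,0,0.142],[0,0,0],[0,0,0]], jaw=[0.6,0.6,0.6,0.6,0.6,0.6])

```text
time_s: 12.55
tool_pos: [0.5785, -0.2303, 0.1345]
tool_rot: [-180.0, 0.0, 8.4]
force: [0.8, 0.2, 0.3]
grip_width: 0.052
grasp_force: 0.0
```

```bash
python3 -c "
from h import *
plan(.5783,-.232,.025,8.1)
"
```

```text
t 12.6 pos [ 0.5785 -0.2303  0.1345] rot [-179.95    0.      8.39] w 0.052 gf 0.0 F [0.8 0.2 0.3] q7 -68.5
tool dx -0.0004 dy 0.0017 dz 0.1095 | rotz 0.0051 (alt -6.2781)
```

Call:
send_rows(xyz=[[-0.0004,0.0017,0.035],[0,0,0.035],[0,0,0.022],[0,0,0.012],[0,0,0.0055],[0,0,0],[0,0,0],[0,0,0],[0,0,0],[0,0,0],[0,0,0],[0,0,0],[0,0,0],[0,0,-0.02],[0,0,-0.045],[0,0,-0.05],[0,0,-0.05],[0,0,-0.05],[0,0,-0.04],[0,0,0]], rotation=[[0,0,0.005],[0,0,0],[0,0,0],[0,0,0],[0,0,0],[0,0,0],[0,0,0],[0,0,0],[0,0,0],[0,0,0],[0,0,0],[0,0,0],[0,0,0],[0,0,0],[0,0,0],[0,0,0],[0,0,0],[0,0,0],[0,0,0],[0,0,0]], jaw=[0.6,0.6,0.6,0.6,0.6,0.6,0.6,0.1,0.1,0.1,0.1,0.1,0.1,0.1,0.1,0.1,0.1,0.1,0.1,0.1])

```text
time_s: 14.55
tool_pos: [0.581, -0.2344, 0.2873]
tool_rot: [179.6, -0.6, 7.8]
force: [0.3, 0.6, 0.1]
grip_width: 0.0161
grasp_force: 25.0
```

```bash
cat >> h.py <<'E'
def cells(box,n):
    u=up(cam("top")); b=[x for x in blobs(win(hsvmask(u,(0,0,140),(180,45,255)),*box),1200)]
    for x in b: print("cell",x[0],(x[1]/8).round(1),ray(u,x[1],.078).round(4))
E
python3 -c "
from h import *
plan(.5513,.2713,.28,97.8)
cells((250,175,300,205),6)
"
```

```text
t 14.6 pos [ 0.581  -0.2344  0.2873] rot [179.63  -0.6    7.78] w 0.0161 gf 25.0 F [0.3 0.6 0.1] q7 -67.1
tool dx 0.0391 dy -0.5050 dz 0.0073 | rotz -1.5711 (alt 4.7121)
cell 1964 [271.4 185.2] [0.5765 0.2342 0.078 ]
cell 1832 [261.  186.9] [0.5708 0.2741 0.078 ]
cell 1894 [272.9 195.4] [0.5371 0.2291 0.078 ]
cell 1939 [262.7 197.1] [0.5319 0.2681 0.078 ]
```

Call:
send_rows(xyz=[[0.0011,-0.012,0],[0.0022,-0.025,0],[0.0034,-0.039,0],[0.0037,-0.0425,0],[0.0037,-0.0425,0],[0.0037,-0.0425,0],[0.0037,-0.0425,0],[0.0037,-0.0425,0],[0.0037,-0.0425,0],[0.0037,-0.0425,0],[0.0037,-0.0425,0],[0.0037,-0.0425,0],[0.0026,-0.026,0],[0.0013,-0.012,0],[0.0003,-0.0056,0],[0,0,0],[0,0,0],[0,0,0],[0,0,0],[0,0,0]], rotation=[[0,0,0],[0,0,0],[0,0,0],[0,0,0],[0,0,0],[0,0,0],[0,0,0],[0,0,0],[0,0,0],[0,0,0],[0,0,0],[0,0,0],[0,0,0],[0,0,0],[0,0,0],[0,0,-0.142],[0,0,-0.142],[0,0,-0.142],[0,0,-0.142],[0,0,-0.142]], jaw=[0.1,0.1,0.1,0.1,0.1,0.1,0.1,0.1,0.1,0.1,0.1,0.1,0.1,0.1,0.1,0.1,0.1,0.1,0.1,0.1])

```text
time_s: 16.6
tool_pos: [0.5544, 0.2671, 0.2788]
tool_rot: [180.0, 0.1, 48.6]
force: [0.1, -0.4, -0.5]
grip_width: 0.0157
grasp_force: 25.0
```

Call:
send_rows(xyz=[[0,0,0.02],[0,0,0.02],[0,0,0.02],[0,0,0.02],[0,0,0.02],[0,0,0],[0,0,0],[0,0,0],[0,0,0]], rotation=[[0,0,-0.142],[0,0,-0.142],[0,0,-0.142],[0,0,-0.142],[0,0,-0.142],[0,0,-0.142],[0,0,0],[0,0,0],[0,0,0]], jaw=[0.1,0.1,0.1,0.1,0.1,0.1,0.1,0.1,0.1])

```text
time_s: 17.5
tool_pos: [0.5544, 0.269, 0.1801]
tool_rot: [180.0, 0.0, 97.1]
force: [-1.0, 0.4, -0.1]
grip_width: 0.0156
grasp_force: 25.0
```

```bash
python3 -c "
from h import *
plan(.5513,.2713,.104,97.8)
"
```

```text
t 17.5 pos [0.5544 0.269  0.1801] rot [1.7996e+02 3.0000e-02 9.7070e+01] w 0.0156 gf 25.0 F [-1.   0.4 -0.1] q7 -36.1
tool dx 0.0026 dy -0.0028 dz 0.0761 | rotz -0.0127 (alt 6.2705)
```

Call:
send_rows(xyz=[[0.0026,-0.0028,0.025],[0,0,0.025],[0,0,0.013],[0,0,0.007],[0,0,0.004],[0,0,0.002],[0,0,0],[0,0,0],[0,0,0],[0,0,0],[0,0,0],[0,0,-0.02],[0,0,-0.04],[0,0,-0.05],[0,0,-0.05],[0,0,-0.02],[0,0,0],[0,0,0]], rotation=[[0,0,-0.0127],[0,0,0],[0,0,0],[0,0,0],[0,0,0],[0,0,0],[0,0,0],[0,0,0],[0,0,0],[0,0,0],[0,0,0],[0,0,0],[0,0,0],[0,0,0],[0,0,0],[0,0,0],[0,0,0],[0,0,0]], jaw=[0.1,0.1,0.1,0.1,0.1,0.1,0.1,0.4,0.4,0.4,0.4,0.4,0.6,0.6,0.6,0.6,0.6,0.6])

```text
time_s: 19.3
tool_pos: [0.5507, 0.2719, 0.2836]
tool_rot: [180.0, 0.0, 98.0]
force: [-0.3, 0.1, -0.0]
grip_width: 0.0519
grasp_force: 0.0
```

```bash
python3 -c "
from h import *
u=up(cam('top'))
for a,ce,s in blobs(win(hsvmask(u,(0,0,190),(180,40,255)),370,210,396,235),300): print('white',a,ce/8,ray(u,ce,.024))
m=win(hsvmask(u,(4,60,120),(16,190,255)),370,210,396,235)
r=cv2.minAreaRect(np.argwhere(m)[:,::-1].astype(np.float32)); W=np.array([ray(u,p,.004)[:2] for p in cv2.boxPoints(r)]); print(W.mean(0),W)
plan(.4246,-.192,.28,-155)
"
```

```text
white 1222 [382.9875 222.4875] [ 0.42452307 -0.19184446  0.024     ]
[ 0.42466662 -0.19209551] [[ 0.42066451 -0.15931245]
 [ 0.44722145 -0.21637096]
 [ 0.42864598 -0.22485719]
 [ 0.40213454 -0.16784144]]
t 19.4 pos [0.5504 0.2715 0.2825] rot [-1.7991e+02  5.0000e-02  9.8000e+01] w 0.0523 gf 0.0 F [-0.8 -0.6 -0.4] q7 -33.2
tool dx -0.4415 dy -0.1891 dz 0.0025 | rotz -1.8675 (alt 4.4157)
```

Call:
send_rows(xyz=[[-0.011,-0.0047,0],[-0.0221,-0.0095,0],[-0.0353,-0.0151,0],[-0.0397,-0.017,0],[-0.0397,-0.017,0],[-0.0397,-0.017,0],[-0.0397,-0.017,0],[-0.0397,-0.017,0],[-0.0397,-0.017,0],[-0.0397,-0.017,0],[-0.0397,-0.017,0],[-0.0287,-0.0123,0],[-0.0155,-0.0066,0],[-0.011,-0.0047,0],[0,0,0],[0,0,0],[0,0,0],[0,0,0],[0,0,0],[0,0,0]], rotation=[[0,0,0],[0,0,0],[0,0,0],[0,0,0],[0,0,0],[0,0,0],[0,0,0],[0,0,0],[0,0,0],[0,0,0],[0,0,0],[0,0,0],[0,0,0],[0,0,0],[0,0,-0.133],[0,0,-0.133],[0,0,-0.133],[0,0,-0.133],[0,0,-0.133],[0,0,-0.133]], jaw=[0.6,0.6,0.6,0.6,0.6,0.6,0.6,0.6,0.6,0.6,0.6,0.6,0.6,0.6,0.6,0.6,0.6,0.6,0.6,0.6])

```text
time_s: 21.35
tool_pos: [0.4249, -0.1904, 0.2826]
tool_rot: [180.0, -0.1, 144.1]
force: [-0.5, -0.5, -0.3]
grip_width: 0.0523
grasp_force: 0.0
```

Call:
send_rows(xyz=[[0,0,0.02],[0,0,0.02],[0,0,0.03],[0,0,0.03],[0,0,0.03],[0,0,0.02],[0,0,0],[0,0,0],[0,0,0],[0,0,0]], rotation=[[0,0,-0.133],[0,0,-0.133],[0,0,-0.133],[0,0,-0.133],[0,0,-0.133],[0,0,-0.133],[0,0,-0.133],[0,0,-0.133],[0,0,0],[0,0,0]], jaw=[0.6,0.6,0.6,0.6,0.6,0.6,0.6,0.6,0.6,0.6])

```text
time_s: 22.35
tool_pos: [0.4249, -0.1907, 0.1332]
tool_rot: [179.9, -0.0, -155.4]
force: [0.5, -1.1, -0.3]
grip_width: 0.0523
grasp_force: 0.0
```

```bash
python3 -c "
from h import *
plan(.4246,-.192,.025,-155)
"
```

```text
t 22.4 pos [ 0.4249 -0.1907  0.1332] rot [ 1.7994e+02 -3.0000e-02 -1.5545e+02] w 0.0523 gf 0.0 F [ 0.5 -1.1 -0.3] q7 134.4
tool dx 0.0008 dy -0.0011 dz 0.1082 | rotz -0.0078 (alt 6.2753)
```

Call:
send_rows(xyz=[[0.0008,-0.0011,0.035],[0,0,0.035],[0,0,0.022],[0,0,0.011],[0,0,0.0052],[0,0,0],[0,0,0],[0,0,0],[0,0,0],[0,0,0],[0,0,0],[0,0,0],[0,0,0],[0,0,-0.02],[0,0,-0.045],[0,0,-0.05],[0,0,-0.05],[0,0,-0.05],[0,0,-0.03],[0,0,-0.01]], rotation=[[0,0,-0.0078],[0,0,0],[0,0,0],[0,0,0],[0,0,0],[0,0,0],[0,0,0],[0,0,0],[0,0,0],[0,0,0],[0,0,0],[0,0,0],[0,0,0],[0,0,0],[0,0,0],[0,0,0],[0,0,0],[0,0,0],[0,0,0],[0,0,0]], jaw=[0.6,0.6,0.6,0.6,0.6,0.6,0.6,0.1,0.1,0.1,0.1,0.1,0.1,0.1,0.1,0.1,0.1,0.1,0.1,0.1])

```text
time_s: 24.35
tool_pos: [0.4263, -0.1931, 0.2842]
tool_rot: [-179.7, 0.2, -154.9]
force: [0.8, 0.5, -0.8]
grip_width: 0.0158
grasp_force: 25.0
```

```bash
python3 -c "
from h import *
plan(.5567,.2316,.28,97.8)
cells((250,175,300,205),6)
"
```

```text
t 24.4 pos [ 0.4263 -0.1931  0.2842] rot [-1.7968e+02  1.7000e-01 -1.5486e+02] w 0.0158 gf 25.0 F [ 0.8  0.5 -0.8] q7 138.9
tool dx -0.2984 dy 0.3291 dz 0.0042 | rotz 1.8734 (alt -4.4098)
cell 1962 [271.4 185.2] [0.5765 0.2342 0.078 ]
cell 1901 [273.  195.6] [0.5367 0.229  0.078 ]
```

Call:
send_rows(xyz=[[-0.0075,0.0082,0],[-0.0149,0.0164,0],[-0.0239,0.0262,0],[-0.0269,0.0295,0],[-0.0269,0.0295,0],[-0.0269,0.0295,0],[-0.0269,0.0295,0],[-0.0269,0.0295,0],[-0.0269,0.0295,0],[-0.0269,0.0295,0],[-0.0269,0.0295,0],[-0.0194,0.0213,0],[-0.0105,0.0115,0],[-0.0075,0.0082,0],[0,0,0],[0,0,0],[0,0,0],[0,0,0],[0,0,0],[0,0,0]], rotation=[[0,0,0],[0,0,0],[0,0,0],[0,0,0],[0,0,0],[0,0,0],[0,0,0],[0,0,0],[0,0,0],[0,0,0],[0,0,0],[0,0,0],[0,0,0],[0,0,0],[0,0,0.134],[0,0,0.134],[0,0,0.134],[0,0,0.134],[0,0,0.134],[0,0,0.134]], jaw=[0.1,0.1,0.1,0.1,0.1,0.1,0.1,0.1,0.1,0.1,0.1,0.1,0.1,0.1,0.1,0.1,0.1,0.1,0.1,0.1])

```text
time_s: 26.4
tool_pos: [0.5553, 0.2308, 0.2787]
tool_rot: [-179.9, -0.1, 158.7]
force: [-1.0, 0.2, -0.2]
grip_width: 0.0156
grasp_force: 25.0
```

Call:
send_rows(xyz=[[0,0,0.02],[0,0,0.02],[0,0,0.02],[0,0,0.02],[0,0,0.02],[0,0,0],[0,0,0],[0,0,0],[0,0,0],[0,0,0],[0,0,0]], rotation=[[0,0,0.134],[0,0,0.134],[0,0,0.134],[0,0,0.134],[0,0,0.134],[0,0,0.134],[0,0,0.134],[0,0,0.134],[0,0,0],[0,0,0],[0,0,0]], jaw=[0.1,0.1,0.1,0.1,0.1,0.1,0.1,0.1,0.1,0.1,0.1])

```text
time_s: 27.5
tool_pos: [0.5558, 0.231, 0.1799]
tool_rot: [-179.9, 0.0, 97.8]
force: [0.3, 0.4, -0.3]
grip_width: 0.0158
grasp_force: 25.0
```

```bash
python3 -c "
from h import *
plan(.5567,.2316,.104,97.8)
"
```

```text
t 27.5 pos [0.5558 0.231  0.1799] rot [-1.7994e+02  1.0000e-02  9.7780e+01] w 0.0158 gf 25.0 F [ 0.3  0.4 -0.3] q7 -26.1
tool dx 0.0004 dy 0.0010 dz 0.0759 | rotz -0.0004 (alt 6.2828)
```

Call:
send_rows(xyz=[[0.0004,0.001,0.025],[0,0,0.025],[0,0,0.013],[0,0,0.007],[0,0,0.004],[0,0,0.002],[0,0,0],[0,0,0],[0,0,0],[0,0,0],[0,0,0],[0,0,-0.02],[0,0,-0.04],[0,0,-0.05],[0,0,-0.05],[0,0,-0.02],[0,0,0]], rotation=[[0,0,0],[0,0,0],[0,0,0],[0,0,0],[0,0,0],[0,0,0],[0,0,0],[0,0,0],[0,0,0],[0,0,0],[0,0,0],[0,0,0],[0,0,0],[0,0,0],[0,0,0],[0,0,0],[0,0,0]], jaw=[0.1,0.1,0.1,0.1,0.1,0.1,0.1,0.4,0.4,0.4,0.4,0.4,0.6,0.6,0.6,0.6,0.6])

```text
time_s: 29.2
tool_pos: [0.5587, 0.2329, 0.2891]
tool_rot: [179.6, -0.1, 97.7]
force: [0.8, 0.3, 0.1]
grip_width: 0.0516
grasp_force: 0.0
```

```bash
python3 -c "
from h import *
plan(.4477,.2168,.10,-172.2)
c=cam('scene');t=cam('top')
a=cv2.resize(c['image'][195:270,360:440],None,fx=7,fy=7,interpolation=cv2.INTER_CUBIC)
cv2.imwrite('pics/a4.png',a)
b=cv2.resize(t['image'][165:235,245:300],None,fx=7,fy=7,interpolation=cv2.INTER_CUBIC); cv2.imwrite('pics/t4.png',b)
u=up(t)
for n,lo,hi,z in (('redblk',(0,170,120),(4,255,255),.102),('grip',(8,150,150),(18,255,255),.055)):
  for A,ce,s in blobs(win(hsvmask(u,lo,hi),255,175,300,230),300): print(n,A,ce/8,ray(u,ce,z).round(4))
"
```

```text
t 29.2 pos [0.5587 0.2329 0.2891] rot [ 1.7957e+02 -8.0000e-02  9.7660e+01] w 0.0516 gf 0.0 F [0.8 0.3 0.1] q7 -24.5
tool dx -0.0012 dy -0.1122 dz 0.1891 | rotz -1.5733 (alt 4.7099)
grip 530 [283.05   194.3875] [0.5421 0.193  0.055 ]
```

View pics/a4.png

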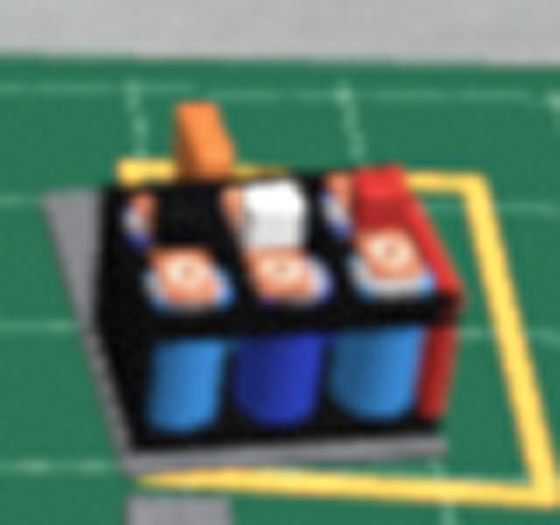

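```bash
python3 -c "
from h import *
c=cam('scene');
P=[ray(c,(360+(x+.5)/7-.5,195+(y+.5)/7-.5),.082) for x,y in ((187,271),(280,268),(392,250))]
for p in P: print(p.round(4))
R=np.array([[.9908,-.1353],[.1353,.9908]]); o=np.array([.5567,.2316])
for v in (-.04,0,.04):
  X=np.r_[o+R@[.02,v],.082]; q=proj(c,X); print('expected',X.round(4),((q-[360,195]+.5)*7-.5).round(1))
plan(.46,.0,.28,97.7)
"
```

```text
[0.5809 0.1984 0.082 ]
[0.5776 0.2344 0.082 ]
[0.5646 0.2792 0.082 ]
expected [0.5819 0.1947 0.082 ] [177.6 272.5]
expected [0.5765 0.2343 0.082 ] [279.5 266.2]
expected [0.5711 0.2739 0.082 ] [380.9 260. ]
t 29.4 pos [0.5567 0.2313 0.2832] rot [-1.799e+02  4.000e-02  9.765e+01] w 0.0518 gf 0.0 F [-0.6  0.9 -1.1] q7 -24.5
tool dx -0.2163 dy -0.1266 dz 0.0032 | rotz -0.0009 (alt 6.2823)
```

Call:
send_rows(xyz=[[-0.02,0,0],[-0.04,0,0],[-0.045,0,0],[-0.045,0,0],[-0.04,0,0],[-0.02,0,0],[0,0,0]], rotation=[[0,0,0],[0,0,0],[0,0,0],[0,0,0],[0,0,0],[0,0,0],[0,0,0]], jaw=[0.6,0.6,0.6,0.6,0.6,0.6,0.6])

```text
time_s: 30.05
tool_pos: [0.5847, 0.0183, 0.282]
tool_rot: [-179.8, 0.1, 97.2]
force: [0.4, -0.3, 0.4]
grip_width: 0.0521
grasp_force: 0.0
```

```bash
python3 -c "
from h import *
t=cam('top')
crop(t,245,165,55,70,8,'t5.png')
u=up(t)
for n,lo,hi,z in (('redblk',(0,170,120),(4,255,255),.102),('white',(0,0,190),(180,40,255),.102),('grip',(8,150,150),(18,255,255),.055),('cop',(4,60,120),(16,190,255),.082)):
  for A,ce,s in blobs(win(hsvmask(u,lo,hi),250,175,300,230),200): print(n,A,ce/8,ray(u,ce,z).round(4))
"
```

```text
redblk 3308 [258.55   192.9375] [0.5459 0.2796 0.102 ]
white 1191 [272.25   189.6625] [0.5569 0.2281 0.102 ]
grip 542 [283.1    194.3875] [0.5421 0.1928 0.055 ]
grip 461 [274.1375 195.5   ] [0.5387 0.2274 0.055 ]
grip 330 [261.275  197.7625] [0.5312 0.2772 0.055 ]
grip 2724 [277.3375 219.175 ] [0.4472 0.2166 0.055 ]
cop 1820 [281.7625 183.35  ] [0.582  0.1943 0.082 ]
cop 1647 [272.   184.95] [0.5768 0.2315 0.082 ]
cop 471 [255.9875 193.225 ] [0.5469 0.2927 0.082 ]
cop 1905 [260.8875 188.1375] [0.5658 0.2738 0.082 ]
cop 1854 [283.2875 193.775 ] [0.5421 0.1892 0.082 ]
cop 2137 [273.6625 195.1375] [0.5379 0.2257 0.082 ]
cop 2187 [262.3    198.5125] [0.5261 0.269  0.082 ]
cop 1096 [276.3375 218.8   ] [0.4481 0.217  0.082 ]
```

View pics/t5.png

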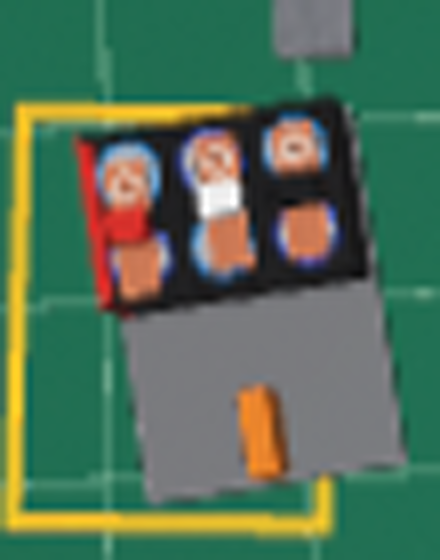

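Call:
send_rows(xyz=[[0.017,-0.009,0],[0.034,-0.0177,0],[0.043,-0.022,0],[0.043,-0.022,0],[0.039,-0.02,0],[0.0257,-0.0133,0],[0.0126,-0.0067,0],[0,0,0],[0,0,0],[0,0,0],[0,0,0],[0,0,0],[0,0,0],[0,0,0.02],[0,0,0.03],[0,0,0.04],[0,0,0.04],[0,0,0.03],[0,0,0],[0,0,0]], rotation=[[0,0,0],[0,0,0],[0,0,0],[0,0,0],[0,0,0],[0,0,0],[0,0,-0.1433],[0,0,-0.1433],[0,0,-0.1433],[0,0,-0.1433],[0,0,-0.1433],[0,0,-0.1433],[0,0,-0.1433],[0,0,-0.1433],[0,0,-0.1433],[0,0,-0.1433],[0,0,-0.1433],[0,0,0],[0,0,0],[0,0,0]], jaw=[0.6,0.6,0.6,0.6,0.6,0.6,0.6,0.6,0.6,0.6,0.6,0.6,0.6,0.6,0.6,0.6,0.6,0.6,0.6,0.6])

```text
time_s: 32.1
tool_pos: [0.4453, 0.2233, 0.125]
tool_rot: [180.0, -0.0, -171.8]
force: [0.8, 0.2, 1.1]
grip_width: 0.0522
grasp_force: 0.0
```

```bash
python3 -c "
from h import *
plan(.4477,.2168,.045,-172.2)
"
```

```text
t 32.1 pos [0.4453 0.2233 0.125 ] rot [ 1.7998e+02 -4.0000e-02 -1.7184e+02] w 0.0522 gf 0.0 F [0.8 0.2 1.1] q7 63.2
tool dx -0.0015 dy -0.0067 dz 0.0800 | rotz 0.0063 (alt -6.2769)
```

Call:
send_rows(xyz=[[-0.0015,-0.0067,0.02],[0,0,0.03],[0,0,0.02],[0,0,0.01],[0,0,0],[0,0,0],[0,0,0],[0,0,0],[0,0,0],[0,0,0],[0,0,0],[0,0,0],[0,0,0]], rotation=[[0,0,0.006],[0,0,0],[0,0,0],[0,0,0],[0,0,0],[0,0,0],[0,0,0],[0,0,0],[0,0,0],[0,0,0],[0,0,0],[0,0,0],[0,0,0]], jaw=[0.6,0.6,0.6,0.6,0.6,0.6,0.1,0.1,0.1,0.1,0.1,0.1,0.1], newtons=40)

```text
time_s: 33.4
tool_pos: [0.4492, 0.2159, 0.0447]
tool_rot: [179.9, 0.0, -172.3]
force: [-0.0, 3.7, 1.0]
grip_width: 0.0161
grasp_force: 40.0
```

```bash
python3 -c "
from h import *
plan(.4477,.2168,.045,180)
"
```

```text
t 33.4 pos [0.4492 0.2159 0.0447] rot [ 1.7994e+02  3.0000e-02 -1.7227e+02] w 0.0161 gf 40.0 F [-0.   3.7  1. ] q7 58.8
tool dx 0.0013 dy 0.0011 dz -0.0003 | rotz 0.1349 (alt -6.1483)
```

Call:
send_rows(xyz=[[0,0,0],[0,0,0],[0,0,0],[0,0,0],[0,0,0],[0,0,0],[0,-0.004,0],[0,-0.008,0],[0,-0.012,0],[0,-0.015,0],[0,-0.015,0],[0,-0.015,0],[0,-0.015,0],[0,-0.015,0],[0,-0.015,0],[0,-0.015,0],[0,-0.012,0],[0,-0.008,0],[0,-0.004,0],[0,0,0]], rotation=[[0,0,0.0225],[0,0,0.0225],[0,0,0.0225],[0,0,0.0225],[0,0,0.0225],[0,0,0.0225],[0,0,0],[0,0,0],[0,0,0],[0,0,0],[0,0,0],[0,0,0],[0,0,0],[0,0,0],[0,0,0],[0,0,0],[0,0,0],[0,0,0],[0,0,0],[0,0,0]], jaw=[0.1,0.1,0.1,0.1,0.1,0.1,0.1,0.1,0.1,0.1,0.1,0.1,0.1,0.1,0.1,0.1,0.1,0.1,0.1,0.1])

```text
time_s: 35.4
tool_pos: [0.4491, 0.0615, 0.0447]
tool_rot: [-180.0, 0.0, 179.8]
force: [0.6, 3.2, 2.3]
grip_width: 0.0155
grasp_force: 40.0
```

```bash
python3 -c "
from h import *
plan(.4735,-.0722,.045,180)
c=cam('scene'); crop(c,280,180,160,110,5,'a6.png')
"
```

```text
t 35.4 pos [0.4491 0.0615 0.0447] rot [-1.7999e+02  1.0000e-02  1.7982e+02] w 0.0155 gf 40.0 F [0.6 3.2 2.3] q7 73.4
tool dx -0.0249 dy -0.1336 dz -0.0003 | rotz -0.0032 (alt 6.2800)
```

View pics/a6.png

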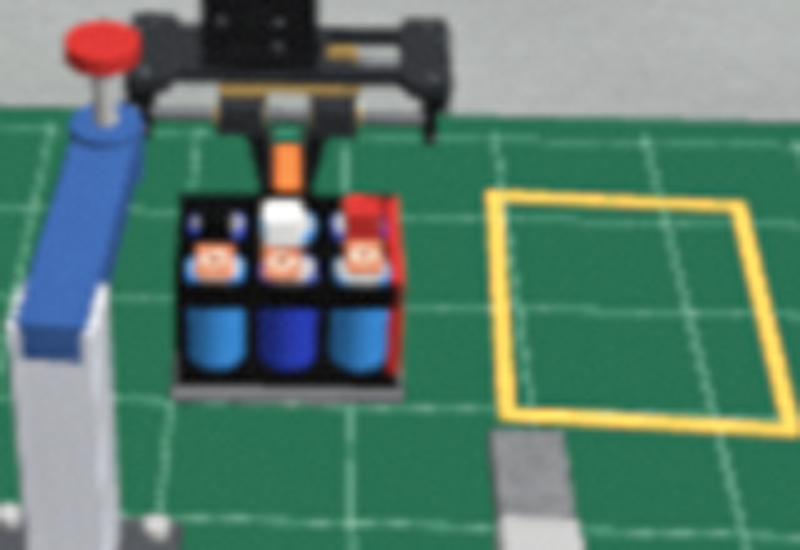

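```bash
cat >> h.py <<'E'
def rings(o,yaw,mid=(-.0055,0,0)):
    """copper pieces near expected +x half of each link; top camera; prints spots relative to pack origin frame"""
    u=up(cam("top")); s=np.radians(yaw); R=np.array([[np.cos(s),-np.sin(s)],[np.sin(s),np.cos(s)]])
    m=hsvmask(u,(4,50,120),(18,190,255))|hsvmask(u,(0,0,150),(180,60,255))
    for n,v in (("red",.04),("white",0),("black",-.04)):
        q=proj(u,np.r_[o+R@[.02,v],.082])
        d=u["image"][int(q[1])-90:int(q[1])+90,int(q[0])-60:int(q[0])+60]
        hsv=cv2.cvtColor(d,cv2.COLOR_BGR2HSV); k=cv2.inRange(hsv,np.array((4,50,120)),np.array((18,190,255)))
        for A,ce,bb in blobs(k,500):
            w=ray(u,ce+[int(q[0])-60,int(q[1])-90],.082)[:2]; print(n,A,"copper ctr",w.round(4),"packframe",(R.T@(w-o)).round(4), "wh px",bb[2:]/8)
E
python3 -c "
from h import *
rings(np.array([.5591,.0615]),0)
c=cam('top');u=up(c)
y=win(hsvmask(u,(20,130,120),(32,255,255)),240,175,300,238)
r=cv2.minAreaRect(np.argwhere(y)[:,::-1].astype(np.float32)); W=np.array([ray(u,p,0)[:2] for p in cv2.boxPoints(r)]); print('bay',W.round(4),W.mean(0))
crop(c,265,145,100,85,8,'t6.png')
for A,ce,s in blobs(win(hsvmask(u,(0,150,120),(4,255,255)),330,160,355,185),300): print(A,ce/8,s/8,ray(u,ce,.232))
"
```

```text
red 1956 copper ctr [0.5721 0.1035] packframe [0.013 0.042] wh px [5.5   6.625]
red 649 copper ctr [0.5405 0.1014] packframe [-0.0186  0.0399] wh px [5.5  2.25]
white 1801 copper ctr [0.5789 0.0592] packframe [ 0.0198 -0.0023] wh px [5.375 6.25 ]
white 1206 copper ctr [0.5437 0.0592] packframe [-0.0154 -0.0023] wh px [5.5   3.875]
black 1795 copper ctr [0.5785 0.0222] packframe [ 0.0194 -0.0393] wh px [5.5 6. ]
black 1199 copper ctr [0.5435 0.0215] packframe [-0.0156 -0.04  ] wh px [5.625 3.875]
bay [[0.4042 0.3508]
 [0.6185 0.3444]
 [0.6109 0.1801]
 [0.3968 0.1882]] [0.50760246 0.26588054]
4770 [342.5125 172.375 ] [337.125 167.75   10.75    9.625] [ 0.59773642 -0.031902    0.232     ]
```

View pics/t6.png

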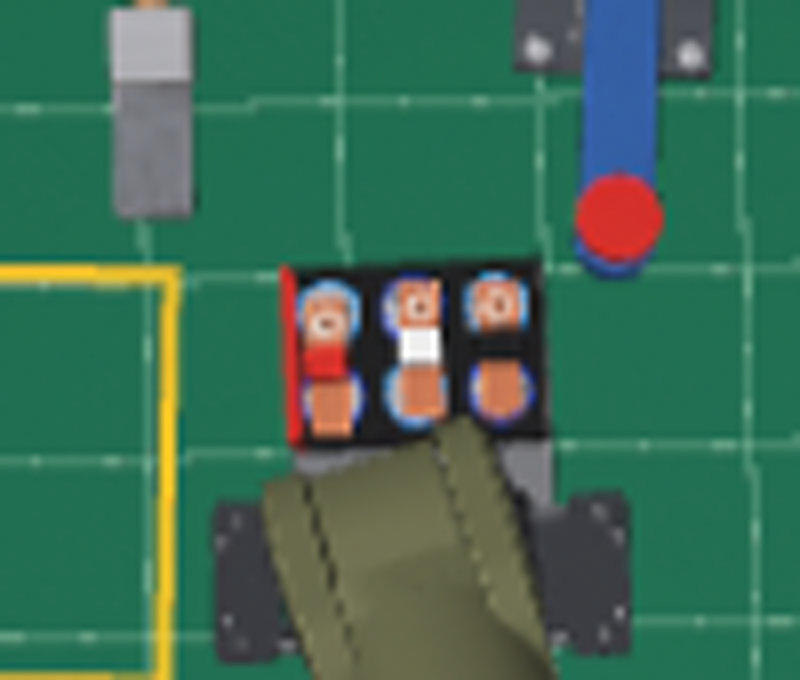

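```bash
python3 -c "
from h import *
c=cam('top')
f=lambda x,y:(265+(x+.5)/8-.5,145+(y+.5)/8-.5)
for n,x,y in (('red',327,322),('white',419,306),('black',498,304)):
  r=ray(c,f(x,y),.082); print(n,r.round(4),'rel TCP',(r[:2]-[.4491,.0615]).round(4))
print('knob',ray(c,f(619,217),.235).round(4))
"
```

```text
red [0.5723 0.1029 0.082 ] rel TCP [0.1232 0.0414]
white [0.5788 0.0591 0.082 ] rel TCP [ 0.1297 -0.0024]
black [0.5788 0.0216 0.082 ] rel TCP [ 0.1297 -0.0399]
knob [ 0.5982 -0.0313  0.235 ]
```

Call:
send_rows(xyz=[[-0.001,-0.004,0],[-0.002,-0.009,0],[-0.003,-0.014,0],[-0.003,-0.015,0],[-0.003,-0.015,0],[-0.003,-0.015,0],[-0.003,-0.015,0],[-0.003,-0.015,0],[-0.002,-0.014,0],[-0.002,-0.01,0],[-0.0005,-0.0055,0],[0,-0.002,0],[0,0,0],[0,0,0],[0,0,0]], rotation=[[0,0,0],[0,0,0],[0,0,0],[0,0,0],[0,0,0],[0,0,0],[0,0,0],[0,0,0],[0,0,0],[0,0,0],[0,0,0],[0,0,0],[0,0,0],[0,0,0],[0,0,0]], jaw=[0.1,0.1,0.1,0.1,0.1,0.1,0.1,0.1,0.1,0.1,0.1,0.1,0.1,0.1,0.1])

```text
time_s: 37.1
tool_pos: [0.4743, -0.0701, 0.0447]
tool_rot: [179.9, -0.0, 180.0]
force: [-0.4, 5.6, 4.0]
grip_width: 0.0159
grasp_force: 40.2
```

```bash
cat > look.py <<'E'
from h import *
import sys
x,y=map(float,sys.argv[1:3]); plan(x,y,.045,180)
p=env.get_obs()["tool_pos"]; rings(p[:2]+[.11,0],0); c=cam("top"); crop(c,310,150,75,65,8,sys.argv[3])
E
python3 look.py .4748 -.0729 t7.png
```

```text
t 37.1 pos [ 0.4743 -0.0701  0.0447] rot [ 1.7992e+02 -2.0000e-02  1.7998e+02] w 0.0159 gf 40.2 F [-0.4  5.6  4. ] q7 89.7
tool dx -0.0005 dy -0.0028 dz -0.0003 | rotz -0.0003 (alt 6.2829)
red 604 copper ctr [ 0.5656 -0.0292] packframe [-0.0187  0.0409] wh px [5.25  2.125]
white 1593 copper ctr [ 0.6032 -0.0707] packframe [ 0.019  -0.0006] wh px [5.375 6.25 ]
white 1294 copper ctr [ 0.569  -0.0725] packframe [-0.0153 -0.0024] wh px [5.75 4.  ]
black 1849 copper ctr [ 0.6043 -0.1082] packframe [ 0.02   -0.0381] wh px [5.5  6.25]
black 1200 copper ctr [ 0.5687 -0.1092] packframe [-0.0156 -0.0391] wh px [5.375 4.   ]
```

View pics/t7.png

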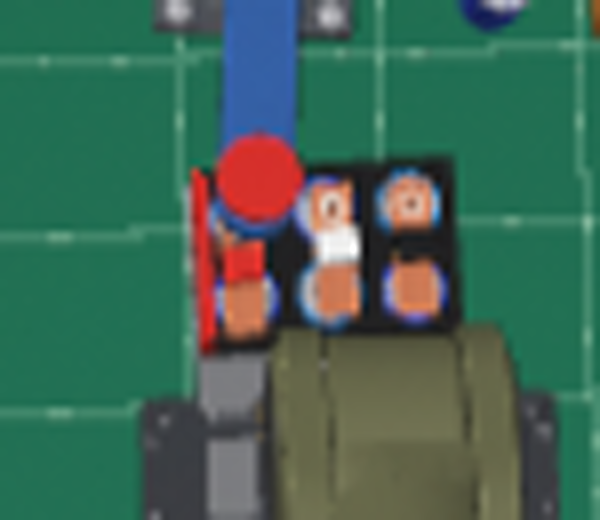

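Call:
send_rows(xyz=[[-0.0005,-0.003,0],[0,0,0],[0,0,0],[0,0,0],[0,0,0],[0,0,0],[0,0,0],[0,0,-0.02],[0,0,-0.035],[0,0,-0.045],[0,0,-0.045],[0,0,-0.045],[0,0,-0.04],[0,0,-0.025],[0,0,0],[0,0,0]], rotation=[[0,0,0],[0,0,0],[0,0,0],[0,0,0],[0,0,0],[0,0,0],[0,0,0],[0,0,0],[0,0,0],[0,0,0],[0,0,0],[0,0,0],[0,0,0],[0,0,0],[0,0,0],[0,0,0]], jaw=[0.1,0.1,0.1,0.4,0.4,0.4,0.4,0.4,0.4,0,0,0,0,0,0,0])

```text
time_s: 38.8
tool_pos: [0.4746, -0.0752, 0.2995]
tool_rot: [-180.0, 0.0, 179.8]
force: [-0.2, 0.3, -0.5]
grip_width: 0.0005
grasp_force: 0.0
```

```bash
python3 look.py .598 -.0315 t8.png
python3 - <<'E'
from h import *
u=up(cam("top"))
for A,ce,s in blobs(win(hsvmask(u,(5,150,150),(18,255,255)),320,190,380,235),300): print("fin",A,ray(u,ce,.055).round(4))
s=cam("scene"); us=up(s)
for A,ce,q in blobs(win(hsvmask(us,(0,150,100),(5,255,255)),285,178,330,250),200): print("scene",A,ce/8,q/8)
E
```

```text
t 38.8 pos [ 0.4746 -0.0752  0.2995] rot [-1.7996e+02  1.0000e-02  1.7984e+02] w 0.0005 gf 0.0 F [-0.2  0.3 -0.5] q7 97.2
tool dx -0.1233 dy 0.0441 dz 0.2545 | rotz -0.0028 (alt 6.2804)
red 619 copper ctr [ 0.5658 -0.0312] packframe [-0.0188  0.0441] wh px [5.75  2.125]
white 1627 copper ctr [ 0.6035 -0.0721] packframe [0.0189 0.0031] wh px [6.    6.125]
black 1871 copper ctr [ 0.6047 -0.1101] packframe [ 0.0201 -0.0349] wh px [5.5   6.375]
scene 7154 [300.3625 189.5625] [293.5   184.625  13.875  10.25 ]
scene 4212 [309.65   234.4625] [304.25 223.75   7.75  26.25]
```

Call:
send_rows(xyz=[[-0.01,0.0035,0],[-0.02,0.007,0],[-0.028,0.01,0],[-0.028,0.01,0],[-0.022,0.008,0],[-0.0113,0.004,0],[-0.004,0.0012,0.01],[0,0,0.02],[0,0,0.012],[0,0,0.01],[0,0,0.01],[0,0,0.01],[0,0,0.006],[0,0,0.004],[0,0,0]], rotation=[[0,0,0],[0,0,0],[0,0,0],[0,0,0],[0,0,0],[0,0,0],[0,0,0],[0,0,0],[0,0,0],[0,0,0],[0,0,0],[0,0,0],[0,0,0],[0,0,0],[0,0,0]], jaw=[0,0,0,0,0,0,0,0,0,0,0,0,0,0,0])

```text
time_s: 40.5
tool_pos: [0.598, -0.0317, 0.2216]
tool_rot: [-179.9, 0.1, 179.9]
force: [-9.6, -0.7, 19.8]
grip_width: 0.0006
grasp_force: 9.8
```

Call:
send_rows(xyz=[[0,0,-0.002],[0,0,0],[0,0,0],[0,0,0],[0,0,0]], rotation=[[0,0,0],[0,0,0],[0,0,0],[0,0,0],[0,0,0]], jaw=[0,0,0,0,0])

```text
time_s: 41.0
tool_pos: [0.598, -0.0317, 0.2219]
tool_rot: [-179.9, 0.1, 179.9]
force: [-6.7, -0.6, 12.0]
grip_width: 0.0004
grasp_force: 5.9
```

Run:
```python
from h import *
plan(.598,-.0315,.3,180)
u=up(cam("top"))
for A,ce,s in blobs(win(hsvmask(u,(0,170,120),(4,255,255)),325,165,360,200),300): print("red",A,ce/8,s/8)
m=win(hsvmask(u,(4,50,120),(18,190,255)),335,165,385,200)
for A,ce,s in blobs(m,300): print("cop",A,ray(u,ce,.082).round(4))
```

```text
t 41.0 pos [ 0.598  -0.0317  0.2219] rot [-1.7991e+02  5.0000e-02  1.7986e+02] w 0.0004 gf 5.9 F [-6.7 -0.6 12. ] q7 83.9
tool dx 0.0000 dy 0.0002 dz -0.0781 | rotz -0.0024 (alt 6.2808)
```

Call:
send_rows(xyz=[[0,0,-0.01],[0,0,-0.025],[0,0,-0.03],[0.012,-0.0039,-0.013],[0.025,-0.0082,0],[0.03,-0.0098,0],[0.03,-0.0098,0],[0.018,-0.0059,0],[0.0082,-0.0026,0],[0,0,0],[0,0,0.025],[0,0,0.045],[0,0,0.05],[0,0,0.05],[0,0,0.045],[0,0,0.025],[0,0,0.015],[0,0,0],[0,0,0],[0,0,0]], rotation=[[0,0,0],[0,0,0],[0,0,0],[0,0,0],[0,0,0],[0,0,0],[0,0,0],[0,0,0],[0,0,0],[0,0,0],[0,0,0],[0,0,0],[0,0,0],[0,0,0],[0,0,0],[0,0,0],[0,0,0],[0,0,0],[0,0,0],[0,0,0]], jaw=[0,0,0,0.5,0.5,0.5,0.5,0.5,0.5,0.5,0.5,0.5,0.5,0.5,0.5,0.5,0.5,0.5,0.5,0.5])

```text
time_s: 43.05
tool_pos: [0.4763, -0.0711, 0.0436]
tool_rot: [-180.0, 0.1, 179.9]
force: [-0.8, 0.8, 0.0]
grip_width: 0.0437
grasp_force: 0.0
```

```bash
python3 -c "
from h import *
plan(.4748,-.0717,.045,180)
p=np.array([.5848,-.0717]); rings(p,0)"
```

```text
t 43.0 pos [ 0.4763 -0.0711  0.0436] rot [-1.7999e+02  1.3000e-01  1.7991e+02] w 0.0437 gf 0.0 F [-0.8  0.8  0. ] q7 89.1
tool dx 0.0015 dy -0.0006 dz -0.0014 | rotz -0.0015 (alt 6.2817)
red 619 copper ctr [ 0.5658 -0.0312] packframe [-0.019   0.0405] wh px [5.75  2.125]
white 1631 copper ctr [ 0.6035 -0.0721] packframe [ 0.0187 -0.0004] wh px [6.    6.125]
white 1263 copper ctr [ 0.5694 -0.0737] packframe [-0.0154 -0.002 ] wh px [5.375 3.875]
black 1869 copper ctr [ 0.6047 -0.1102] packframe [ 0.0199 -0.0385] wh px [5.5   6.375]
black 1218 copper ctr [ 0.5692 -0.1115] packframe [-0.0156 -0.0398] wh px [5.375 4.   ]
```

Call:
send_rows(xyz=[[0,0,0],[0,0,0],[0,0,0],[0,0,0],[0,0,0],[0,0,0]], rotation=[[0,0,0],[0,0,0],[0,0,0],[0,0,0],[0,0,0],[0,0,0]], jaw=[0.1,0.1,0.1,0.1,0.1,0.1])

```text
time_s: 43.7
tool_pos: [0.4749, -0.0714, 0.0427]
tool_rot: [-180.0, 0.0, 179.9]
force: [-0.8, -0.8, 2.3]
grip_width: 0.0158
grasp_force: 39.8
```

Call:
send_rows(xyz=[[0.001,0.004,0],[0.001,0.008,0],[0.0015,0.01,0],[0.0015,0.01,0],[0.001,0.008,0],[0.0005,0.005,0],[0,0,0],[0,0,0],[0,0,0]], rotation=[[0,0,0],[0,0,0],[0,0,0],[0,0,0],[0,0,0],[0,0,0],[0,0,0],[0,0,0],[0,0,0]], jaw=[0.1,0.1,0.1,0.1,0.1,0.1,0.1,0.1,0.1])

```text
time_s: 44.6
tool_pos: [0.4685, -0.0269, 0.0427]
tool_rot: [-180.0, 0.0, 179.8]
force: [-0.1, -3.8, 3.5]
grip_width: 0.0158
grasp_force: 40.1
```

```bash
python3 -c "
from h import *
plan(.4684,-.0295,.045,180)
p=np.array([.5784,-.0295]); rings(p,0)"
```

```text
t 44.6 pos [ 0.4685 -0.0269  0.0427] rot [-179.97    0.    179.81] w 0.0158 gf 40.1 F [-0.1 -3.8  3.5] q7 83.9
tool dx 0.0001 dy -0.0026 dz -0.0023 | rotz -0.0033 (alt 6.2799)
red 2038 copper ctr [0.593  0.0117] packframe [0.0146 0.0412] wh px [5.625 6.5  ]
red 785 copper ctr [0.5601 0.0112] packframe [-0.0183  0.0407] wh px [5.625 2.375]
white 1278 copper ctr [ 0.563  -0.0321] packframe [-0.0154 -0.0026] wh px [5.375 4.   ]
black 1868 copper ctr [ 0.5969 -0.0702] packframe [ 0.0185 -0.0407] wh px [5.5   6.375]
black 1026 copper ctr [ 0.5621 -0.0696] packframe [-0.0163 -0.0401] wh px [5.5   3.375]
```

Call:
send_rows(xyz=[[0,0,0],[0,0,0],[0,0,0],[0,0,0],[0,0,-0.02],[0,0,-0.035],[0,0,-0.045],[0,0,-0.05],[0,0,-0.045],[0,0,-0.04],[0,0,-0.022],[0,0,0]], rotation=[[0,0,0],[0,0,0],[0,0,0],[0,0,0],[0,0,0],[0,0,0],[0,0,0],[0,0,0],[0,0,0],[0,0,0],[0,0,0],[0,0,0]], jaw=[0.5,0.5,0.5,0.5,0.5,0.5,0,0,0,0,0,0])

```text
time_s: 45.85
tool_pos: [0.4702, -0.0259, 0.3031]
tool_rot: [-179.9, 0.4, 179.9]
force: [-0.4, -0.5, -0.1]
grip_width: 0.0049
grasp_force: 0.0
```

```bash
python3 -c "
from h import *
plan(.598,-.0317,.255,180)
p=np.array([.5784,-.0295]); rings(p,0)"
```

```text
t 45.9 pos [ 0.4702 -0.0259  0.3031] rot [-179.92    0.38  179.93] w 0.0049 gf 0.0 F [-0.4 -0.5 -0.1] q7 92.5
tool dx -0.1278 dy -0.0057 dz 0.0481 | rotz -0.0013 (alt 6.2819)
red 2032 copper ctr [0.593  0.0117] packframe [0.0146 0.0412] wh px [5.625 6.5  ]
black 1868 copper ctr [ 0.5969 -0.0702] packframe [ 0.0185 -0.0407] wh px [5.5   6.375]
```

Call:
send_rows(xyz=[[-0.01,-0.0004,0],[-0.02,-0.0008,0],[-0.029,-0.0012,0],[-0.029,-0.0012,0],[-0.025,-0.001,0],[-0.012,-0.0005,0],[-0.0045,-0.0001,0.01],[0,0,0.02],[0,0,0.012],[0,0,0.01],[0,0,0.01],[0,0,0.01],[0,0,0.006],[0,0,0.003],[0,0,0],[0,0,0],[0,0,0],[0,0,0]], rotation=[[0,0,0],[0,0,0],[0,0,0],[0,0,0],[0,0,0],[0,0,0],[0,0,0],[0,0,0],[0,0,0],[0,0,0],[0,0,0],[0,0,0],[0,0,0],[0,0,0],[0,0,0],[0,0,0],[0,0,0],[0,0,0]], jaw=[0,0,0,0,0,0,0,0,0,0,0,0,0,0,0,0,0,0])

```text
time_s: 47.7
tool_pos: [0.5977, -0.0317, 0.2218]
tool_rot: [-179.9, 0.1, 179.9]
force: [-7.2, 0.7, 15.9]
grip_width: 0.0003
grasp_force: 7.9
```

Call:
send_rows(xyz=[[0,0,0],[0,0,-0.012],[0,0,-0.03],[0,0,-0.03],[0.012,0.0005,-0.01],[0.025,0.001,0],[0.031,0.0012,0],[0.031,0.0012,0],[0.02,0.0009,0],[0.0103,0.0004,0],[0,0,0.025],[0,0,0.045],[0,0,0.05],[0,0,0.05],[0,0,0.045],[0,0,0.025],[0,0,0.013],[0,0,0],[0,0,0],[0,0,0]], rotation=[[0,0,0],[0,0,0],[0,0,0],[0,0,0],[0,0,0],[0,0,0],[0,0,0],[0,0,0],[0,0,0],[0,0,0],[0,0,0],[0,0,0],[0,0,0],[0,0,0],[0,0,0],[0,0,0],[0,0,0],[0,0,0],[0,0,0],[0,0,0]], jaw=[0,0,0,0,0.5,0.5,0.5,0.5,0.5,0.5,0.5,0.5,0.5,0.5,0.5,0.5,0.5,0.5,0.5,0.5])

```text
time_s: 49.7
tool_pos: [0.4703, -0.0264, 0.0492]
tool_rot: [-180.0, 0.2, 179.9]
force: [-0.4, -0.5, 1.3]
grip_width: 0.0436
grasp_force: 0.0
```

```bash
python3 -c "
from h import *
plan(.4685,-.0275,.045,180)
p=np.array([.5784,-.0295]); rings(p,0)"
```

```text
t 49.7 pos [ 0.4703 -0.0264  0.0492] rot [-179.96    0.19  179.88] w 0.0436 gf 0.0 F [-0.4 -0.5  1.3] q7 83.8
tool dx 0.0018 dy -0.0011 dz 0.0042 | rotz -0.0021 (alt 6.2811)
red 2034 copper ctr [0.593  0.0118] packframe [0.0146 0.0413] wh px [5.625 6.5  ]
red 783 copper ctr [0.5601 0.0112] packframe [-0.0183  0.0407] wh px [5.625 2.375]
white 1278 copper ctr [ 0.563  -0.0321] packframe [-0.0154 -0.0026] wh px [5.375 4.   ]
black 1876 copper ctr [ 0.597  -0.0702] packframe [ 0.0186 -0.0407] wh px [5.5   6.375]
black 1023 copper ctr [ 0.562  -0.0697] packframe [-0.0164 -0.0402] wh px [5.5  3.25]
```

Call:
send_rows(xyz=[[0,0,0.003],[0,0,0],[0,0,0],[0,0,0],[0,0,0],[0,0,0],[0,0.004,0],[0,0.008,0],[-0.0005,0.009,0],[0,0.009,0],[0,0.0075,0],[0,0.005,0],[0,0,0],[0,0,0],[0,0,0]], rotation=[[0,0,0],[0,0,0],[0,0,0],[0,0,0],[0,0,0],[0,0,0],[0,0,0],[0,0,0],[0,0,0],[0,0,0],[0,0,0],[0,0,0],[0,0,0],[0,0,0],[0,0,0]], jaw=[0.1,0.1,0.1,0.1,0.1,0.1,0.1,0.1,0.1,0.1,0.1,0.1,0.1,0.1,0.1])

```text
time_s: 51.25
tool_pos: [0.4693, 0.0153, 0.0446]
tool_rot: [-180.0, 0.0, 179.8]
force: [0.2, -4.4, 2.1]
grip_width: 0.0155
grasp_force: 40.1
```

```bash
python3 -c "
from h import *
plan(.469,.0118,.045,180)
p=np.array([.5785,.0118]); rings(p,0)"
```

```text
t 51.2 pos [0.4693 0.0153 0.0446] rot [-1.7995e+02  1.0000e-02  1.7982e+02] w 0.0155 gf 40.1 F [ 0.2 -4.4  2.1] q7 78.0
tool dx 0.0003 dy -0.0035 dz -0.0004 | rotz -0.0031 (alt 6.2801)
red 2002 copper ctr [0.5939 0.0519] packframe [0.0154 0.0401] wh px [5.875 6.375]
red 866 copper ctr [0.5608 0.0517] packframe [-0.0177  0.0399] wh px [5.625 2.875]
white 1534 copper ctr [0.5984 0.0091] packframe [ 0.0199 -0.0027] wh px [5.5 5.5]
white 1336 copper ctr [0.5636 0.0094] packframe [-0.0149 -0.0024] wh px [5.625 4.25 ]
black 1042 copper ctr [ 0.5623 -0.0281] packframe [-0.0162 -0.0399] wh px [5.375 3.375]
```

Call:
send_rows(xyz=[[0,-0.003,0],[0,-0.003,0],[0,0,0],[0,0,0]], rotation=[[0,0,0],[0,0,0],[0,0,0],[0,0,0]], jaw=[0.1,0.1,0.1,0.1])

```text
time_s: 51.7
tool_pos: [0.4693, 0.0124, 0.0446]
tool_rot: [179.9, 0.0, -179.9]
force: [-0.2, 4.9, 2.9]
grip_width: 0.0157
grasp_force: 40.1
```

```bash
python3 -c "
from h import *
plan(.469,.0118,.045,180)
p=np.array([.5785,.0118]); rings(p,0)"
```

```text
t 51.7 pos [0.4693 0.0124 0.0446] rot [ 1.7990e+02  2.0000e-02 -1.7994e+02] w 0.0157 gf 40.1 F [-0.2  4.9  2.9] q7 78.9
tool dx 0.0003 dy -0.0006 dz -0.0004 | rotz 0.0011 (alt -6.2821)
red 1965 copper ctr [0.5926 0.0515] packframe [0.0141 0.0397] wh px [5.875 6.875]
red 758 copper ctr [0.5604 0.0514] packframe [-0.0181  0.0396] wh px [5.25 2.5 ]
white 1600 copper ctr [0.5983 0.0091] packframe [ 0.0198 -0.0027] wh px [5.5   5.875]
white 1358 copper ctr [0.5634 0.0078] packframe [-0.0151 -0.004 ] wh px [5.5   4.125]
black 1110 copper ctr [ 0.5625 -0.0294] packframe [-0.016  -0.0412] wh px [5.5   3.625]
```

Call:
send_rows(xyz=[[0,0,0],[0,0,0],[0,0,0],[0,0,0],[0,0,-0.02],[0,0,-0.035],[0,0,-0.045],[0,0,-0.05],[0,0,-0.045],[0,0,-0.04],[0,0,-0.02],[0,0,0],[0,0,0]], rotation=[[0,0,0],[0,0,0],[0,0,0],[0,0,0],[0,0,0],[0,0,0],[0,0,0],[0,0,0],[0,0,0],[0,0,0],[0,0,0],[0,0,0],[0,0,0]], jaw=[0.5,0.5,0.5,0.5,0.5,0.5,0,0,0,0,0,0,0])

```text
time_s: 53.05
tool_pos: [0.469, 0.01, 0.2991]
tool_rot: [-180.0, -0.0, 179.9]
force: [-0.0, 0.8, 0.3]
grip_width: 0.0016
grasp_force: 0.0
```

```bash
python3 -c "
from h import *
plan(.598,-.0317,.2185,180)
p=np.array([.5785,.0118]); rings(p,0)"
```

```text
t 53.0 pos [0.469  0.01   0.2991] rot [-1.7997e+02 -1.0000e-02  1.7986e+02] w 0.0016 gf 0.0 F [-0.   0.8  0.3] q7 88.3
tool dx -0.1291 dy -0.0414 dz 0.0806 | rotz -0.0024 (alt 6.2808)
red 1964 copper ctr [0.5926 0.0515] packframe [0.0141 0.0397] wh px [5.875 7.   ]
white 1592 copper ctr [0.5983 0.0091] packframe [ 0.0198 -0.0027] wh px [5.5   5.875]
```

Call:
send_rows(xyz=[[-0.01,-0.0032,0],[-0.02,-0.0064,0],[-0.028,-0.009,0],[-0.029,-0.0093,0],[-0.025,-0.008,0],[-0.012,-0.0039,0],[-0.0051,-0.0016,0.01],[0,0,0.02],[0,0,0.012],[0,0,0.01],[0,0,0.01],[0,0,0.01],[0,0,0.006],[0,0,0.003],[0,0,0],[0,0,0],[0,0,0],[0,0,0]], rotation=[[0,0,0],[0,0,0],[0,0,0],[0,0,0],[0,0,0],[0,0,0],[0,0,0],[0,0,0],[0,0,0],[0,0,0],[0,0,0],[0,0,0],[0,0,0],[0,0,0],[0,0,0],[0,0,0],[0,0,0],[0,0,0]], jaw=[0,0,0,0,0,0,0,0,0,0,0,0,0,0,0,0,0,0])

```text
time_s: 54.9
tool_pos: [0.598, -0.0312, 0.2218]
tool_rot: [-179.9, 0.1, 179.9]
force: [-7.3, 0.5, 15.7]
grip_width: 0.0004
grasp_force: 7.9
```

Call:
send_rows(xyz=[[0,0,0],[0,0,-0.012],[0,0,-0.03],[0,0,-0.03],[0.012,0.004,-0.01],[0.025,0.0084,0],[0.031,0.0104,0],[0.031,0.0104,0],[0.02,0.0067,0],[0.01,0.0033,0],[0,0,0.025],[0,0,0.045],[0,0,0.05],[0,0,0.05],[0,0,0.045],[0,0,0.025],[0,0,0.015],[0,0,0],[0,0,0],[0,0,0]], rotation=[[0,0,0],[0,0,0],[0,0,0],[0,0,0],[0,0,0],[0,0,0],[0,0,0],[0,0,0],[0,0,0],[0,0,0],[0,0,0],[0,0,0],[0,0,0],[0,0,0],[0,0,0],[0,0,0],[0,0,0],[0,0,0],[0,0,0],[0,0,0]], jaw=[0,0,0,0,0.5,0.5,0.5,0.5,0.5,0.5,0.5,0.5,0.5,0.5,0.5,0.5,0.5,0.5,0.5,0.5])

```text
time_s: 56.9
tool_pos: [0.4706, 0.0119, 0.0467]
tool_rot: [-180.0, 0.1, 179.9]
force: [-0.0, -0.3, -0.2]
grip_width: 0.043
grasp_force: 0.0
```

```bash
python3 -c "
from h import *
plan(.469,.0118,.045,180)
p=np.array([.5785,.0118]); rings(p,0)"
```

```text
t 56.9 pos [0.4706 0.0119 0.0467] rot [-1.7998e+02  1.4000e-01  1.7987e+02] w 0.043 gf 0.0 F [-0.  -0.3 -0.2] q7 78.2
tool dx 0.0016 dy -0.0001 dz 0.0017 | rotz -0.0022 (alt 6.2810)
red 1961 copper ctr [0.5926 0.0515] packframe [0.0141 0.0397] wh px [5.875 6.875]
red 750 copper ctr [0.5603 0.0514] packframe [-0.0182  0.0396] wh px [5.25 2.5 ]
white 1599 copper ctr [0.5983 0.0091] packframe [ 0.0198 -0.0027] wh px [5.5   5.875]
white 1360 copper ctr [0.5634 0.0079] packframe [-0.0151 -0.0039] wh px [5.625 4.125]
black 1110 copper ctr [ 0.5625 -0.0294] packframe [-0.016  -0.0412] wh px [5.5   3.625]
```

Call:
send_rows(xyz=[[0,0,0],[0,0,0],[0,0,0],[0,0,0],[0,0,0],[0,0,0],[0.003,0.002,0],[0.006,0.004,0],[0.006,0.008,0],[0.006,0.012,0],[0.004,0.014,0],[0.0014,0.015,0],[0,0.015,0],[0,0.015,0],[0,0.015,0],[0,0.015,0],[0,0.012,0],[0,0.008,0],[0,0.004,0],[0,0,0]], rotation=[[0,0,0],[0,0,0],[0,0,0],[0,0,0],[0,0,0],[0,0,0],[0,0,0],[0,0,0],[0,0,0],[0,0,0],[0,0,0],[0,0,0],[0,0,0],[0,0,0],[0,0,0],[0,0,0],[0,0,0],[0,0,0],[0,0,0],[0,0,0]], jaw=[0.1,0.1,0.1,0.1,0.1,0.1,0.1,0.1,0.1,0.1,0.1,0.1,0.1,0.1,0.1,0.1,0.1,0.1,0.1,0.1])

```text
time_s: 58.95
tool_pos: [0.4428, 0.1492, 0.0457]
tool_rot: [-179.8, -0.1, 179.7]
force: [0.7, -5.3, 4.6]
grip_width: 0.0156
grasp_force: 40.2
```

```bash
python3 -c "
from h import *
plan(.4426,.268,.045,178.1)
p=env.get_obs()['tool_pos'][:2]+[.11,0]; rings(p,0)"
```

```text
t 59.0 pos [0.4428 0.1492 0.0457] rot [-1.7982e+02 -7.0000e-02  1.7972e+02] w 0.0156 gf 40.2 F [ 0.7 -5.3  4.6] q7 59.3
tool dx 0.0008 dy 0.1188 dz 0.0007 | rotz 0.0283 (alt -6.2548)
red 2080 copper ctr [0.5668 0.1866] packframe [0.014  0.0374] wh px [6.125 6.875]
red 788 copper ctr [0.5347 0.1858] packframe [-0.0181  0.0366] wh px [5.625 2.625]
white 1634 copper ctr [0.5717 0.1428] packframe [ 0.0189 -0.0064] wh px [5.25  5.875]
white 1203 copper ctr [0.5371 0.1429] packframe [-0.0157 -0.0063] wh px [5.375 3.75 ]
black 1815 copper ctr [0.5705 0.1049] packframe [ 0.0177 -0.0443] wh px [5.5   6.375]
black 1037 copper ctr [0.5362 0.1054] packframe [-0.0166 -0.0438] wh px [5.5   3.375]
```

Call:
send_rows(xyz=[[0,0.004,0],[0,0.008,0],[0,0.013,0],[0,0.015,0],[0,0.015,0],[0,0.015,0],[0,0.015,0],[0,0.014,0],[0,0.011,0],[0,0.007,0],[0,0.005,0],[0,0,0],[0,0,0],[0,0,0],[0,0,0],[0,0,0],[0,0,0],[0,0,0]], rotation=[[0,0,0],[0,0,0.0056],[0,0,0.0056],[0,0,0.0056],[0,0,0.0056],[0,0,0.0056],[0,0,0],[0,0,0],[0,0,0],[0,0,0],[0,0,0],[0,0,0],[0,0,0],[0,0,0],[0,0,0],[0,0,0],[0,0,0],[0,0,0]], jaw=[0.1,0.1,0.1,0.1,0.1,0.1,0.1,0.1,0.1,0.1,0.1,0.1,0.1,0.1,0.5,0.5,0.5,0.5])

```text
time_s: 60.8
tool_pos: [0.4451, 0.2734, 0.0454]
tool_rot: [180.0, -0.0, 178.3]
force: [-0.5, -0.1, -0.6]
grip_width: 0.0391
grasp_force: 0.0
```

Call:
send_rows(xyz=[[0,0,-0.02],[0,0,-0.04],[0,0,-0.05],[0,0,-0.05],[0,0,-0.05],[0,0,-0.04],[0.01,-0.02,0],[0.01,-0.04,0],[0.01,-0.045,0],[0,-0.045,0],[0,-0.045,0],[0,-0.03,0],[0,-0.02,0],[0,0,0],[0,0,0]], rotation=[[0,0,0],[0,0,0],[0,0,0],[0,0,0],[0,0,0],[0,0,0],[0,0,0],[0,0,0],[0,0,0],[0,0,0],[0,0,0],[0,0,0],[0,0,0],[0,0,0],[0,0,0]], jaw=[0.5,0.5,0.5,0.5,0.5,0.5,0.5,0.5,0.5,0.5,0.5,0.5,0.5,0.5,0.5])

```text
time_s: 62.3
tool_pos: [0.4083, 0.0299, 0.2955]
tool_rot: [180.0, -0.0, 178.3]
force: [-0.2, 1.0, -0.2]
grip_width: 0.0433
grasp_force: 0.0
```

Run:
```python
from h import *
plan(.4426,.268,.045,178.1)
rings(np.array([.5526,.2644]),-1.9)
c=cam("top"); u=up(c)
for A,ce,s in blobs(win(hsvmask(u,(7,170,150),(18,255,255)),240,200,290,235),1500): print("fin",A,ray(u,ce,.055).round(4))
s=cam("scene")
a=cv2.resize(c["image"][160:245,230:300],None,fx=5,fy=5); b=cv2.resize(s["image"][190:275,360:450],None,fx=5,fy=5)
cv2.imwrite("pics/z.png",np.hstack([a,b]))
```

```text
t 62.3 pos [0.4083 0.0299 0.2955] rot [179.97  -0.   178.3 ] w 0.0433 gf 0.0 F [-0.2  1.  -0.2] q7 87.5
tool dx -0.0272 dy 0.2390 dz 0.2505 | rotz 0.0035 (alt -6.2797)
red 2020 copper ctr [0.5704 0.3026] packframe [0.0165 0.0387] wh px [6.25  7.125]
red 1113 copper ctr [0.5376 0.3038] packframe [-0.0163  0.0389] wh px [5.75 4.  ]
white 1810 copper ctr [0.574  0.2595] packframe [ 0.0215 -0.0042] wh px [5.75 6.25]
white 1483 copper ctr [0.5385 0.2609] packframe [-0.014 -0.004] wh px [5.375 4.625]
black 1755 copper ctr [0.5717 0.2218] packframe [ 0.0205 -0.0419] wh px [5.375 5.875]
black 1332 copper ctr [0.5365 0.2235] packframe [-0.0148 -0.0414] wh px [5.625 4.25 ]
fin 2618 [0.4439 0.2675 0.055 ]
```

View pics/z.png

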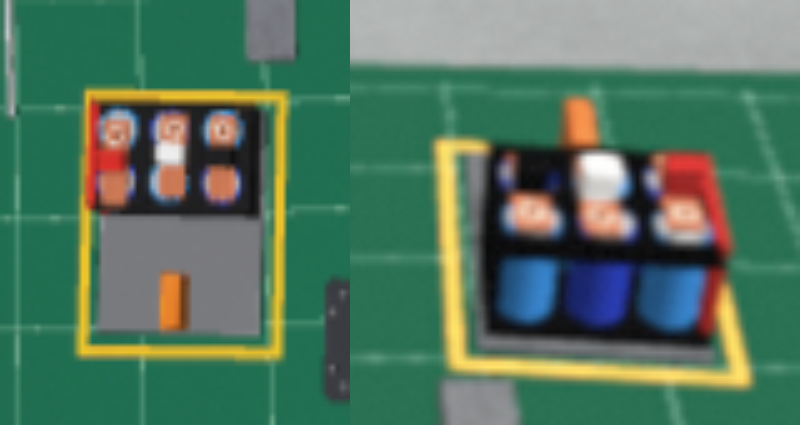

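The picture shows the pack squarely inside the yellow outline, with all three links seated and their rings over the front cells (top view about (117,130), (172,128) and (222,128)). The arm is clear of everything.

```bash
python3 -c "
from cell import env
print(env.sign_off())"
```

```text
the job is handed in; nothing more can be done
None
```

I laid all three links, pressed the probe on them in order (red, white, black), slid the pack back inside the outline and handed the job in. The simulator returned no verdict. I could not see the tip touch the ringed spots, but by the top camera each was within about 2 mm, with 12–16 N on the knob.

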